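# Scrape off and open the mirror case, then pack it

## Robot

A 6-joint arm with a two-finger parallel gripper is mounted at the origin on the work surface. World frame = base frame: x ahead of the robot, y to its left, z up, the work surface at z = 0. Lengths are in m, angles in rad, forces in N, time in s.
With the tool pointing down it reaches from about 0.275 to 0.825 m from the base axis. Payload 4.9 kg.
Tool frame: the origin (TCP) lies midway between the tips of the shut fingers; the grasp point (between the pads) lies 19 mm behind it (pinch_z is the distance from the TCP to the grasp point, in m); z points along the fingers, y is the line along which they close (so a half turn about z gives the same grasp; the last joint's range is limited). The gripper opens to 85 mm and grips with 20 to 120 N. Pads are 22 mm wide; open, the fingers measure 114 mm over their backs; the gripper's body (76 mm by 85 mm) begins 54 mm behind the grasp point. The pads swing forward as they close: fully open they stand 13 mm farther back than shut.
Start: joints at [1.022, 0.326, -0.193, 1.052, 0, 1.437], TCP at [0.222, 0.503, 0.231] pointing down, gripper open.
Joint ranges: [-2.65, 2.65], [-0.97, 1.79], [-1.3, 1.35], [-1.93, 2.1], [-1.47, 1.37], [-3.14, 3.14]. Speed limits (rad/s): [2.57, 2.57, 3.14, 3.14, 3.14, 3.14].

## Interface

Orientations are given as a rotation vector (axis times angle).
In Python, from cell import * gives the robot as it stands. The module is installed in compiled form; this text tells all that it offers.
- The arm moves only by the shell command python3 -m inch 'ROWS' [OPENING] [FORCE]. ROWS is JSON, a list of rows, each an object with "delta_pos": the shift along the tool's x, y, z in m, a list of three; "twist": the turn, a rotation vector about the tool's x, y, z in degrees, a list of three. A call has 1 to 8 rows; each row is the pose to reach, as a shift and turn from the pose commanded when the call began, along the tool's axes at that moment; what a row does not reach only later rows make up. A row lasts 1/12 s, in which the tool goes at most 41.7 mm and 7.16 degrees, less where a joint would pass 70% of its speed; a pose out of reach is approached as far as the arm can. A call with a gripper value outside its range is refused whole. OPENING is the finger opening in m, from 0 to 0.0854, set as the call begins (- or left out, the last holds). The fingers move at their own pace and stop on an object; FORCE is the grip in N (left out, the last holds). Time passes only in rows, so rows that repeat a pose let the fingers close. It gives the time, the measured TCP pose, the force, the opening and the grip force at its end, in the units of the state.
- state(): the state, without advancing time (a new reading comes with each control period).
- read_camera(name): name is "scene" or "side" or "wrist"; returns a dict with "color" (400x640x3 uint8, red, green, blue), "range_z" (400x640 float32, m along the optical axis (not along the pixel's ray), 0 where there is no reading), "fovy" (degrees; the focal length in pixels is half the picture's height over the tangent of half this angle, whatever the lens; pixels are square), "cx", "cy" (the principal point, pixels), "D" ([k1, k2, p1, p2, k3] as OpenCV has them; the pictures are not rectified), "position" and "attitude" of the camera in the world; the wrist camera has in their place "tool_from_camera" (4x4, takes a point from camera to tool coordinates, whose origin is the TCP and whose axes are the flange's). Camera axes: x right, y down, z forward; pixel columns grow to the right and rows downward; lengths in m; the calibration is good to about 2 mm. A picture is of the moment at which its call begins: read the wrist's pose just before it.
- job_done(): hands the job in; it is judged then, once.
Trained networks look in the newest picture that a camera, given by its name, has taken for a name from the list of things; names that differ only in an ending like _2 or _b are one class to them, and where a whole thing is asked for, a point or a joint stands for the part that bears it (a point fixed in the world has none). Each returns a list of dicts, best first, with "p" (0 to 1); they miss things now and then, are a little off and sometimes report something else, mostly with a low value. They report only what shows in the picture. A call takes as long as a camera call.
- spot_in(camera, name): "location" ([column, row] as shares, 0 to 1, of the picture: columns of its width, rows of its height, amid what is visible of it).
The state is a dict: "time": time; "joint_pos": joint angles; "qd": joint speeds; "effort": joint torques, N m; "tool_pos": TCP position; "orientation": TCP orientation; "force": force on the tool from outside, world axes, zero at the start; "wrist_torque": the same for the moment, N m; "grip_width": finger opening in m; "finger_force": force on a finger pad.
Only numpy, scipy, OpenCV 4.12 (cv2) and the standard library are available. Lean on these libraries where they do the work, as an engineer would, in place of code of your own. Each camera call takes 0.05 s, during which the arm holds its last target. There are 200 camera calls.

## Task

Dried soap scraps litter the closed lid of the grey wash case: with the white scraper block, not your fingers, push all of them off the lid's end into the empty red scrap tray beside it. Then raise the stiff mirror lid to 70 degrees from closed and leave it standing there, lay all the washing things that lie about on the ledge (folded travel toothbrushes, tube, nail brush: as many as there are) in the case under it, and have the scraper standing back on its rubber pad. Leave the stack of red tiers with its toothbrushes, the bottles and the other things where they are.

Things in the scene. Friction and masses are not known exactly. Their poses are not given: they have to be found in the camera images.
- case: Grey plastic wash case, fixed to the ledge: an open box 150 x 220 x 60 mm high, walls and floor 4 mm, covered by the lid. Origin under its centre, on the ledge; x points away from the robot to the hinge side (turned up to 0.2 rad), y along its 220 mm length, z up. The scrap tray stands against one of its two short (y) ends, a stack of red tiers against the other.
- lid (a joint): Angle of the case's lid: 0 closed flat, grows as its robot-side edge is raised (70 degrees = 1.22 rad, stop at 1.75). The hinge is stiff: the lid stays at any angle where it is left; about 5 N lifts it by the bar.
- lid_top (a point): Middle of the lid's upper face. The lid is 150 x 244 x 8 mm (it overhangs each short end of the case by 12 mm) with a mirror beneath; its closed top is 68 mm above the ledge. Lips 6 mm wide and 8 mm high run along its near and far long edges, leaving a flat channel 138 mm wide that is open at both short ends.
- lid_hinge (a point): Middle of the lid's hinge line, on the top of the case's far wall, 60 mm above the ledge; the line runs along the case's y.
- lid_bar (a point): Middle of the lid's steel handle bar: round, 12 mm thick, 90 mm long along the case's y, carried on two arms 45 mm out from the lid's robot-side edge, 195 mm from the hinge line, 4 mm above it when closed. It moves with the lid.
- tray: Scrap tray, fixed: open box of translucent red plastic 200 x 110 x 36 mm high, walls and floor 4 mm, empty at the start, its 200 mm side against one short end of the case (either end), axes parallel to the case's; the lid's end overhangs it by 10 mm. Origin under its centre. (At the other end stands a fixed stack of three nested red tiers, 190 x 80 x 90 mm, toothbrushes on top: not used.)
- pad: Thin black rubber pad 80 x 150 x 4 mm on the ledge, fixed, the scraper's place. Origin under its centre, y along its length.
- scraper: White scraper block, 160 g, loose, standing on the pad: blade 36 (x) x 116 (y) x 30 mm high with a flat underside, and on top of it a grip rib 18 (x) x 60 (y) mm that runs up to 74 mm. Weighted low. Origin at the centre of its underside, z up.
- scrap0: Hard cream-coloured soap scrap, 30 x 22 x 16 mm, 11 g, lying loose on the closed lid's channel at the start. Three to five of these are present. Origin at the centre of its underside.
- scrap1: Hard cream-coloured soap scrap, 30 x 22 x 16 mm, 11 g, lying loose on the closed lid's channel at the start. Three to five of these are present. Origin at the centre of its underside.
- scrap2: Hard cream-coloured soap scrap, 30 x 22 x 16 mm, 11 g, lying loose on the closed lid's channel at the start. Three to five of these are present. Origin at the centre of its underside.
- scrap3: Hard cream-coloured soap scrap, 30 x 22 x 16 mm, 11 g, lying loose on the closed lid's channel at the start. Three to five of these are present. Origin at the centre of its underside.
- scrap4: Hard cream-coloured soap scrap, 30 x 22 x 16 mm, 11 g, lying loose on the closed lid's channel at the start. Three to five of these are present. Origin at the centre of its underside.
- brush0: Folded travel toothbrush, white, 86 (x) x 20 (y) x 14 mm (a 3 mm clear strip on top), lying on the ledge. Origin at the centre of its underside. Three or four of the washing things are present; this one may be absent.
- brush1: Folded travel toothbrush, white, 86 (x) x 20 (y) x 14 mm (a 3 mm clear strip on top), lying on the ledge. Origin at the centre of its underside. Three or four of the washing things are present; this one may be absent.
- tube: Closed plastic tube lying on the ledge, 24 mm thick and 87 mm long (along x, from -43 to +44 mm), with a square 26 mm cap at -x and an upright end seam 30 mm wide (y) at +x. Origin at the centre of its underside. Three or four of the washing things are present; this one may be absent.
- nailbrush: Nail brush lying on its bristle block, wooden back 86 (x) x 30 (y) mm, 27 mm high in all (the bristle block beneath is 78 x 24 x 14 mm). Origin at the centre of its underside. Three or four of the washing things are present; this one may be absent.
- pumice: Pumice stone 70 x 45 x 26 mm, loose, not part of the job: leave it where it is. Origin at the centre of its underside.
- comb: Black comb 120 x 30 x 6 mm, loose, not part of the job: leave it where it is. Origin at the centre of its underside.
- tumbler: Steel tumbler 72 mm wide, 90 mm high, loose, not part of the job: leave it where it is. Origin at the centre of its underside.
- lotion: White bottle 56 mm wide, 160 mm high, loose, not part of the job: leave it where it is. Origin at the centre of its underside.
- shampoo: Grey bottle 64 mm wide, 190 mm high, loose, not part of the job: leave it where it is. Origin at the centre of its underside.
- creamjar: Glass jar 68 mm wide, 60 mm high, loose, not part of the job: leave it where it is. Origin at the centre of its underside.

How it is judged:
On the way, in this order (a step that is already met when the one before it is completed fails the run):
1. all soap scraps lie in the scrap tray while the lid is still closed (x of scrap0 in the frame of tray between -0.096 and 0.096 m and y of scrap0 in the frame of tray between -0.051 and 0.051 m and z of scrap0 in the frame of tray between 0 and 0.05 m and x of scrap1 in the frame of tray between -0.096 and 0.096 m and y of scrap1 in the frame of tray between -0.051 and 0.051 m and z of scrap1 in the frame of tray between 0 and 0.05 m and x of scrap2 in the frame of tray between -0.096 and 0.096 m and y of scrap2 in the frame of tray between -0.051 and 0.051 m and z of scrap2 in the frame of tray between 0 and 0.05 m and x of scrap3 in the frame of tray between -0.096 and 0.096 m and y of scrap3 in the frame of tray between -0.051 and 0.051 m and z of scrap3 in the frame of tray between 0 and 0.05 m and x of scrap4 in the frame of tray between -0.096 and 0.096 m and y of scrap4 in the frame of tray between -0.051 and 0.051 m and z of scrap4 in the frame of tray between 0 and 0.05 m and value of joint lid below 0.08 rad), for 0.3 s.
2. the lid stands at 70 degrees, within 7 degrees (value of joint lid between 1.1 and 1.34 rad), for 0.5 s.
At the end, for the whole second after the job is handed in: Every soap scrap lies in the scrap tray; the lid stands still at 1.22 rad +-0.12; every washing thing present lies at rest in the case, its underside's centre inside the walls and under 48 mm high; the scraper stands upright on its pad, centres within 35 mm along each of the pad's axes (all of step 2 and x of scrap0 in the frame of tray between -0.096 and 0.096 m and y of scrap0 in the frame of tray between -0.051 and 0.051 m and z of scrap0 in the frame of tray between 0 and 0.05 m and x of scrap1 in the frame of tray between -0.096 and 0.096 m and y of scrap1 in the frame of tray between -0.051 and 0.051 m and z of scrap1 in the frame of tray between 0 and 0.05 m and x of scrap2 in the frame of tray between -0.096 and 0.096 m and y of scrap2 in the frame of tray between -0.051 and 0.051 m and z of scrap2 in the frame of tray between 0 and 0.05 m and x of scrap3 in the frame of tray between -0.096 and 0.096 m and y of scrap3 in the frame of tray between -0.051 and 0.051 m and z of scrap3 in the frame of tray between 0 and 0.05 m and x of scrap4 in the frame of tray between -0.096 and 0.096 m and y of scrap4 in the frame of tray between -0.051 and 0.051 m and z of scrap4 in the frame of tray between 0 and 0.05 m and x of brush0 in the frame of case between -0.071 and 0.071 m and y of brush0 in the frame of case between -0.106 and 0.106 m and z of brush0 in the frame of case between 0 and 0.048 m and linear speed of each of brush0, brush1, tube, nailbrush, scraper below 0.02 m/s and x of brush1 in the frame of case between -0.071 and 0.071 m and y of brush1 in the frame of case between -0.106 and 0.106 m and z of brush1 in the frame of case between 0 and 0.048 m and x of tube in the frame of case between -0.071 and 0.071 m and y of tube in the frame of case between -0.106 and 0.106 m and z of tube in the frame of case between 0 and 0.048 m and x of nailbrush in the frame of case between -0.071 and 0.071 m and y of nailbrush in the frame of case between -0.106 and 0.106 m and z of nailbrush in the frame of case between 0 and 0.048 m and velocity of joint lid between -0.05 and 0.05 rad/s and x of scraper in the frame of pad between -0.035 and 0.035 m and y of scraper in the frame of pad between -0.035 and 0.035 m and z of scraper in the frame of pad between 0 and 0.012 m and angle between scraper's own z axis and vertical below 0.15 rad); the robot touches nothing.
It fails at once if a finger presses a soap scrap that lies on the lid ((contact force between the fingers and scrap0 above 0.3 N and x of scrap0 in the frame of case between -0.078 and 0.078 m and y of scrap0 in the frame of case between -0.112 and 0.112 m and z of scrap0 in the frame of case between 0.06 and 0.072 m) or (contact force between the fingers and scrap1 above 0.3 N and x of scrap1 in the frame of case between -0.078 and 0.078 m and y of scrap1 in the frame of case between -0.112 and 0.112 m and z of scrap1 in the frame of case between 0.06 and 0.072 m) or (contact force between the fingers and scrap2 above 0.3 N and x of scrap2 in the frame of case between -0.078 and 0.078 m and y of scrap2 in the frame of case between -0.112 and 0.112 m and z of scrap2 in the frame of case between 0.06 and 0.072 m) or (contact force between the fingers and scrap3 above 0.3 N and x of scrap3 in the frame of case between -0.078 and 0.078 m and y of scrap3 in the frame of case between -0.112 and 0.112 m and z of scrap3 in the frame of case between 0.06 and 0.072 m) or (contact force between the fingers and scrap4 above 0.3 N and x of scrap4 in the frame of case between -0.078 and 0.078 m and y of scrap4 in the frame of case between -0.112 and 0.112 m and z of scrap4 in the frame of case between 0.06 and 0.072 m)).
It fails at once if a bystander (bottle, jar, tumbler, comb, pumice stone) is moved more than 50 mm (distance of any of pumice, comb, tumbler, lotion, shampoo, creamjar from where it was at the start of the episode above 0.05 m).
Of scrap0, scrap1, scrap2, scrap3, scrap4 only 3 to 5 are there at a start; the rules pass over those that are not, and their reading is None.
Of brush0, brush1, tube, nailbrush only 3 to 4 are there at a start; the rules pass over those that are not, and their reading is None.
At some moment in a run one of brush0, brush1, tube, nailbrush may be knocked a few centimetres aside while the robot is not near it.
Once in a run the grip may slacken for a moment while it holds something.
It also fails if it takes over 210 s, if anything falls off the work surface, if the arm or the gripper's body presses on something with over 40 N, if the wrist force passes 120 N, or if a joint passes its speed limit or range.

## Working session

There is one attempt and no reset: what is moved stays moved. The work goes in short steps, Python scripts to look and compute and a shell command to move; the robot and the scene stay as the last step left them, time stands still between calls to the robot, and variables do not carry over. Pictures are saved under pics/ and viewed, at most 14 in all, crops included, and the job is handed in when it is done.

```bash
mkdir -p pics
cat > h.py <<'E'
from cell import *
import numpy as np, cv2
from scipy.spatial.transform import Rotation as R
def cam(n):
    s=state(); c=read_camera(n)
    if 'tool_from_camera' in c:
        T=np.eye(4);T[:3,:3]=R.from_rotvec(s['orientation']).as_matrix();T[:3,3]=s['tool_pos'];T=T@np.array(c['tool_from_camera'])
    else:
        T=np.eye(4);a=np.array(c['attitude'],float)
        T[:3,:3]=a if a.shape==(3,3) else R.from_rotvec(a).as_matrix() if a.size==3 else R.from_quat(a).as_matrix()
        T[:3,3]=c['position']
    f=200/np.tan(np.radians(c['fovy'])/2)
    c['T']=T;c['K']=np.array([[f,0,c['cx']],[0,f,c['cy']],[0,0,1]]);c['D']=np.array(c['D'],float)
    return c
def save(c,n): cv2.imwrite(f'pics/{n}.png',c['color'][:,:,::-1])
def cloud(c):
    v,u=np.mgrid[0:400,0:640]
    p=cv2.undistortPoints(np.stack([u,v],-1).reshape(-1,1,2).astype(np.float64),c['K'],c['D']).reshape(400,640,2)
    z=c['range_z'];P=np.dstack([p*z[...,None],z])@c['T'][:3,:3].T+c['T'][:3,3]
    P[z==0]=np.nan
    return P
def at(c,P,loc):
    u,v=int(loc[0]*640),int(loc[1]*400)
    return np.nanmedian(P[max(v-2,0):v+3,max(u-2,0):u+3].reshape(-1,3),0)
def ray(c,u,v,z):
    p=cv2.undistortPoints(np.array([[[u,v]]],float),c['K'],c['D'])[0,0]
    d=c['T'][:3,:3]@np.r_[p,1];o=c['T'][:3,3];return o+d*(z-o[2])/d[2]
def proj(c,X):
    X=np.atleast_2d(X).astype(float);p=(X-c['T'][:3,3])@c['T'][:3,:3]
    return cv2.projectPoints(p,np.zeros(3),np.zeros(3),c['K'],c['D'])[0].reshape(-1,2)
E
python3 - <<'E'
from h import *
print(state())
for n in ['scene','side','wrist']:
    c=cam(n);save(c,n);P=cloud(c)
    print(n,c['fovy'],c['T'].round(3).tolist(),c.get('attitude'))
    for k in 'case lid tray pad scraper scrap0 brush0 tube nailbrush pumice comb tumbler lotion shampoo creamjar lid_bar'.split():
        for d in spot_in(n,k):
            if d['p']>.2: print(k,round(d['p'],2),(np.array(d['location'])*[640,400]).round(),at(c,P,d['location']).round(3))
E
```

```text
{'time': 0.0, 'joint_pos': array([ 1.02179665e+00,  3.26918447e-01, -1.93603624e-01,  1.05200852e+00,
       -8.14891063e-06,  1.43659160e+00]), 'qd': array([-0.00042783,  0.00025409, -0.00033747, -0.00077588, -0.00206813,
        0.00015574]), 'effort': array([-6.85246669e-04, -4.43401766e+01,  2.62439382e+01,  1.53612538e-02,
       -8.83143662e-05, -1.36015050e-06]), 'tool_pos': array([0.22133233, 0.50285015, 0.2305082 ]), 'orientation': array([-6.46779158e-01, -3.07370667e+00,  2.57059552e-03]), 'force': array([-0.27168368,  0.25509831,  0.62214985]), 'wrist_torque': array([ 0.03715237, -0.00474111,  0.04448164]), 'finger_force': 0.0, 'grip_width': 0.08544318630715919}
scene 52.06615590760148 [[-0.334, 0.784, -0.523, 1.179], [0.942, 0.288, -0.172, 0.199], [0.016, -0.55, -0.835, 0.984], [0.0, 0.0, 0.0, 1.0]] [-1.56278048 -2.22421366  0.65369248]
case 0.67 [311. 195.] [ 0.621 -0.001  0.079]
lid 0.74 [257. 129.] [ 0.428 -0.25   0.038]
lid 0.63 [313. 195.] [0.618 0.001 0.077]
lid 0.37 [338. 269.] [0.77  0.124 0.009]
tray 0.96 [369. 225.] [0.613 0.165 0.005]
pad 0.54 [245. 139.] [ 0.4
[... 1927 characters left out ...]
0.022  0.024]
comb 0.65 [360. 260.] [0.435 0.088 0.006]
tumbler 0.86 [229. 212.] [0.81  0.116 0.031]
tumbler 0.41 [410. 175.] [ 0.411 -0.229  0.04 ]
lotion 0.61 [269. 161.] [ 0.78  -0.05   0.087]
shampoo 0.82 [194. 312.] [0.663 0.42  0.134]
creamjar 0.66 [354. 121.] [ 0.652 -0.383  0.048]
creamjar 0.48 [314. 202.] [0.605 0.015 0.07 ]
lid_bar 0.62 [314. 200.] [0.602 0.013 0.074]
wrist 69.58212741974583 [[0.403, 0.864, 0.301, 0.145], [0.915, -0.38, -0.133, 0.537], [-0.0, 0.329, -0.944, 0.374], [0.0, 0.0, 0.0, 1.0]] None
tray 0.43 [ 18. 397.] [ 0.391 -0.206  0.005]
pad 0.8 [ 17. 395.] [ 0.388 -0.208  0.005]
nailbrush 0.61 [254. 330.] [0.405 0.314 0.027]
comb 0.59 [168. 377.] [0.454 0.107 0.006]
```

View pics/scene.png

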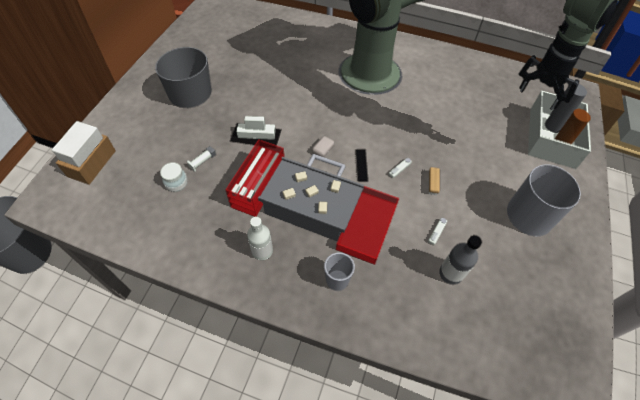

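View pics/side.png

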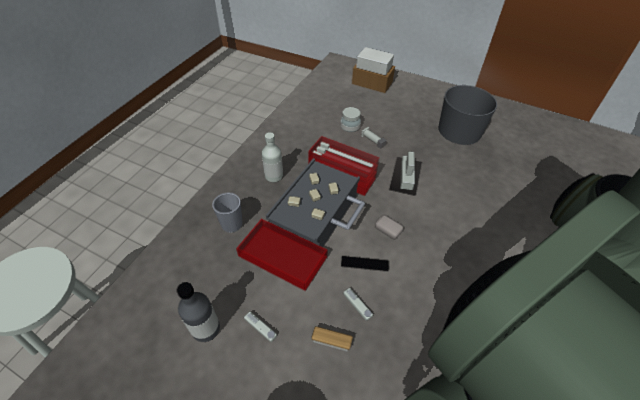

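```bash
cat >> h.py <<'E'
def rect(P,ctr,r,z0,z1,mask=None):
    m=(np.hypot(P[...,0]-ctr[0],P[...,1]-ctr[1])<r)&(P[...,2]>z0)&(P[...,2]<z1)
    if mask is not None: m&=mask
    Q=P[m]
    if len(Q)<8: return None
    k=cv2.connectedComponents  # noqa
    (cx,cy),(w,h),a=cv2.minAreaRect((Q[:,:2]*1000).astype(np.float32))
    if w<h: w,h,a=h,w,a+90
    a=(a+90)%180-90
    return [round(v,1) for v in (cx,cy,w,h,a)]+[round(float(np.median(Q[:,2]))*1000,1),len(Q)]
E
python3 - <<'E'
from h import *
for n in ['scene','side']:
    c=cam(n);P=cloud(c);C=c['color'].astype(int)
    red=(C[...,0]>90)&(C[...,1]<60)
    np.save(n+'P.npy',P)
    print(n)
    print('lid lips/chan',rect(P,(.61,.0),.16,.06,.0795,~red),'scraps',[rect(P,p,.022,.079,.09) for p in [(.653,.038),(.581,.052),(.58,-.048),(.621,0)]])
    print('tray',rect(P,(.615,.165),.14,.025,.045,red))
    print('rib',rect(P,(.428,-.25),.09,.068,.08),'blade',rect(P,(.428,-.25),.09,.024,.036))
    dark=C.sum(-1)<120
    print('pad',rect(P,(.43,-.25),.1,.001,.008,dark))
    for k,p,z0 in [('b',(.57,.349),.009),('b',(.39,.205),.009),('nb',(.415,.31),.02),('tube',(.582,-.372),.015),('pum',(.405,-.03),.02),('comb',(.43,.087),.003)]: print(k,rect(P,p,.075,z0,.04))
    bar=rect(P,(.5,.0),.16,.05,.08,~red);print('barpts',bar)
    s=spot_in(n,'scrap0'); print([(np.round(d['p'],2),at(c,P,d['location']).round(3).tolist()) for d in s])
    c2=cv2.resize(c['color'][110:290,200:460] if n=='side' else c['color'][110:290,220:480],None,fx=3,fy=3)[:,:,::-1]
    cv2.imwrite(f'pics/z{n}.png',c2)
E
```

```text
scene
lid lips/chan [583.9, -18.3, 275.3, 202.8, 86.8, 68.5, 4488] scraps [[648.6, 40.4, 32.8, 18.2, 19.0, 83.7, 81], [575.1, 51.4, 30.6, 21.2, -0.1, 84.4, 77], [575.9, -47.3, 28.6, 23.5, -52.8, 83.7, 78], [610.6, -3.7, 29.6, 22.6, -33.6, 83.6, 78]]
tray [620.0, 161.1, 199.8, 110.7, -3.7, 34.7, 310]
rib [462.5, -245.5, 105.0, 59.0, 17.2, 75.9, 116] blade [424.7, -258.1, 118.3, 36.0, -72.3, 32.2, 263]
pad [428.6, -260.0, 147.0, 73.6, -80.4, 3.8, 209]
b [572.4, 348.0, 84.6, 19.4, -12.6, 14.0, 187]
b [396.1, 199.8, 89.0, 21.4, -27.9, 15.0, 166]
nb [414.8, 305.1, 85.8, 30.2, 10.3, 26.7, 247]
tube [590.7, -376.5, 127.2, 35.5, -18.8, 22.7, 228]
pum [405.5, -40.4, 72.0, 44.1, -13.3, 25.2, 241]
comb [424.4, 86.1, 145.7, 126.9, 89.3, 5.5, 385]
barpts [571.1, -20.6, 282.3, 175.3, 88.0, 68.4, 3068]
[(np.float64(0.71), [0.617, 0.005, 0.071]), (np.float64(0.64), [0.616, -0.003, 0.084]), (np.float64(0.62), [0.582, 0.052, 0.085]), (np.float64(0.54), [0.655, 0.041, 0.084])]
side
lid lips/chan [586.7, -12.7, 274.2, 213.3, -88.8, 68.4, 4039] scraps [[647.3, 42.6, 30.5, 21.3, 18.9, 83.7, 78], [573.7, 52.4, 27.4, 23.7, 5.8, 83.8, 78], [574.7, -46.0, 30.8, 21.9, -51.9, 83.7, 69], [610.7, -2.0, 25.5, 20.8, -42.9, 83.8, 57]]
tray [618.6, 165.0, 201.4, 112.2, -3.3, 35.2, 471]
rib [461.9, -243.0, 101.9, 59.8, 16.1, 77.2, 96] blade [430.7, -232.0, 122.2, 99.1, 63.7, 33.4, 188]
pad [424.8, -256.8, 145.1, 75.9, -80.1, 4.0, 233]
b [571.3, 350.5, 86.7, 21.2, -13.6, 14.8, 350]
b [395.0, 202.8, 85.2, 20.2, -27.3, 15.1, 308]
nb [413.3, 308.0, 86.4, 30.2, 10.8, 27.1, 556]
tube [590.5, -369.2, 128.9, 46.6, -22.7, 24.2, 229]
pum [402.4, -37.6, 66.9, 44.8, -11.3, 24.9, 316]
comb [425.5, 89.1, 140.2, 133.9, 89.8, 5.8, 583]
barpts [570.6, -3.6, 252.0, 176.4, 86.6, 68.3, 3000]
[(np.float64(0.65), [0.652, 0.05, 0.084]), (np.float64(0.54), [0.575, 0.058, 0.085]), (np.float64(0.53), [0.634, -0.049, 0.084]), (np.float64(0.3), [0.655, -0.382, 0.052])]
```

View pics/zscene.png

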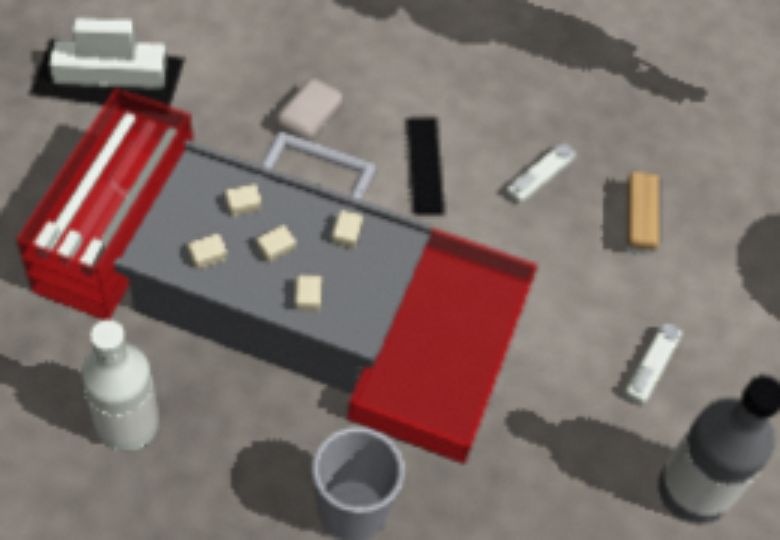

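```bash
cat >> h.py <<'E'
def to(x,y,z,phi,tilt=0,axis=86.5,s=None):
    """delta in present tool axes to reach TCP x,y,z, tool y axis at world angle phi (mod 180), leaned by tilt deg about world axis at angle `axis`"""
    s=s or state();R0=R.from_rotvec(s['orientation'])
    best=None
    for q in (phi,phi+180):
        f=np.radians(q);M=np.array([[-np.sin(f),np.cos(f),0],[np.cos(f),np.sin(f),0],[0,0,-1]])
        a=np.radians(axis);Rt=R.from_rotvec(np.radians(tilt)*np.array([np.cos(a),np.sin(a),0]))*R.from_matrix(M)
        tw=np.degrees((R0.inv()*Rt).as_rotvec())
        if best is None or np.linalg.norm(tw)<np.linalg.norm(best): best=tw
    d=R0.inv().apply(np.array([x,y,z])-s['tool_pos'])
    print('delta_pos',d.round(4).tolist(),'twist',best.round(1).tolist(),'rows',round(max(np.linalg.norm(d)/.0417,np.linalg.norm(best)/7.16),1))
def st():
    s=state();print('t',round(s['time'],2),'tcp',s['tool_pos'].round(4),'rv',s['orientation'].round(3),'F',s['force'].round(1),'w',round(s['grip_width'],4),'ff',round(s['finger_force'],1),'q',s['joint_pos'].round(2))
E
python3 - <<'E'
from h import *
for n in ['scene','side']:
    P=np.load(n+'P.npy')
    print(n,'rib',rect(P,(.425,-.257),.05,.068,.08),'blade',rect(P,(.425,-.257),.066,.026,.037))
    m=(abs(P[...,0]-.6)<.09)&(abs(P[...,1]+.165)<.05);print('stack',np.nanpercentile(P[m][:,2],[50,90,99]),rect(P,(.60,-.165),.13,.082,.12))
    m=(abs(P[...,0]-.489)<.012)&(abs(P[...,1]-.006)<.035)&(P[...,2]>.04);print('bar',P[m].mean(0),m.sum(),P[m].max(0))
    print('tube',rect(P,(.585,-.372),.055,.012,.04))
s=state();to(.427,-.257,.23,17,s=s)
E
```

```text
scene rib [424.1, -257.0, 59.1, 22.6, -75.5, 76.0, 114] blade [424.6, -258.1, 118.3, 35.7, -72.3, 32.6, 254]
stack [0.0675429  0.08504517 0.09210554] [601.8, -126.1, 194.0, 174.4, -3.2, 87.1, 517]
bar [0.4916195  0.00633417 0.0678757 ] 106 [0.49851432 0.04072339 0.0740513 ]
tube [574.0, -369.9, 86.9, 30.7, -23.3, 22.5, 229]
side rib [422.3, -254.6, 59.9, 17.7, -72.0, 77.2, 93] blade [420.7, -252.8, 115.5, 32.6, -73.5, 33.5, 191]
stack [0.06909014 0.08706533 0.09165015] [601.3, -125.2, 191.8, 173.7, -2.7, 86.5, 518]
bar [0.48803967 0.00662784 0.0687793 ] 97 [0.49518095 0.04000367 0.07434185]
tube [584.9, -373.8, 107.3, 28.7, -22.1, 23.2, 160]
delta_pos [-0.4944, -0.6131, 0.0013] twist [-0.0, -0.0, 49.2] rows 18.9
```

```bash
r='x'; python3 -m inch '[{"delta_pos":[-0.165,-0.204,0],"twist":[0,0,0]},{"delta_pos":[-0.165,-0.204,0],"twist":[0,0,0]},{"delta_pos":[-0.165,-0.204,0],"twist":[0,0,0]},{"delta_pos":[-0.165,-0.204,0],"twist":[0,0,0]},{"delta_pos":[-0.165,-0.204,0],"twist":[0,0,0]},{"delta_pos":[-0.165,-0.204,0],"twist":[0,0,0]},{"delta_pos":[-0.165,-0.204,0],"twist":[0,0,0]}]'
python3 -m inch '[{"delta_pos":[-0.165,-0.204,0],"twist":[0,0,0]},{"delta_pos":[-0.165,-0.204,0],"twist":[0,0,0]},{"delta_pos":[-0.165,-0.204,0],"twist":[0,0,0]},{"delta_pos":[-0.165,-0.204,0],"twist":[0,0,0]},{"delta_pos":[-0.165,-0.204,0],"twist":[0,0,0]},{"delta_pos":[-0.165,-0.204,0],"twist":[0,0,0]},{"delta_pos":[-0.165,-0.204,0],"twist":[0,0,0]}]'
python3 -m inch '[{"delta_pos":[-0.165,-0.204,0],"twist":[0,0,48]},{"delta_pos":[-0.165,-0.204,0],"twist":[0,0,48]},{"delta_pos":[-0.165,-0.204,0],"twist":[0,0,48]},{"delta_pos":[-0.165,-0.204,0],"twist":[0,0,48]},{"delta_pos":[-0.165,-0.204,0],"twist":[0,0,48]},{"delta_pos":[-0.165,-0.204,0],"twist":[0,0,48]},{"delta_pos":[-0.165,-0.204,0],"twist":[0,0,48]},{"delta_pos":[-0.165,-0.204,0],"twist":[0,0,48]}]' 0.05
python3 - <<'E'
from h import *
st();c=cam('wrist');save(c,'w1');P=cloud(c)
print('rib',rect(P,(.4235,-.256),.05,.066,.08),'blade',rect(P,(.4235,-.256),.066,.026,.037))
to(.4235,-.256,.1,17.5)
E
```

```text
time: 3.33
tool_pos: [0.2906, 0.2461, 0.2313]
orientation: [0.653, 3.072, -0.003]
force: [0.4, 0.4, 0.1]
grip_width: 0.0856
finger_force: 0.0
time: 3.92
tool_pos: [0.3609, -0.0078, 0.2318]
orientation: [0.656, 3.069, -0.003]
force: [0.5, 0.2, -0.3]
grip_width: 0.0856
finger_force: 0.0
time: 4.58
tool_pos: [0.4288, -0.2599, 0.231]
orientation: [1.848, 2.539, -0.001]
force: [0.6, 0.1, -0.2]
grip_width: 0.05
finger_force: 0.0
t 4.58 tcp [ 0.4288 -0.2599  0.231 ] rv [ 1.848e+00  2.539e+00 -1.000e-03] F [ 0.6  0.1 -0.2] w 0.05 ff 0.0 q [-0.69  0.24 -0.32  1.02 -0.    0.57]
rib [421.7, -257.9, 59.2, 17.5, -72.8, 77.6, 927] blade [421.9, -258.8, 114.9, 36.1, -73.2, 33.8, 1764]
delta_pos [0.0027, -0.0038, 0.1308] twist [-0.0, -0.0, 0.7] rows 3.1
```

Run:
```python
from h import *
st();to(.4222,-.2575,.043,17.2)
```

```text
t 4.63 tcp [ 0.428  -0.2575  0.2308] rv [-1.843 -2.544 -0.   ] F [-0.9 -0.1  0.2] w 0.0498 ff 0.0 q [-0.69  0.23 -0.32  1.02  0.    0.56]
delta_pos [0.0017, -0.0054, 0.1878] twist [-0.0, -0.0, 1.0] rows 4.5
```

```bash
python3 -m inch '[{"delta_pos":[0.002,-0.005,0.04],"twist":[0,0,1]},{"delta_pos":[0.002,-0.005,0.08],"twist":[0,0,1]},{"delta_pos":[0.002,-0.005,0.11],"twist":[0,0,1]},{"delta_pos":[0.002,-0.005,0.13],"twist":[0,0,1]},{"delta_pos":[0.002,-0.005,0.13],"twist":[0,0,1]},{"delta_pos":[0.002,-0.005,0.13],"twist":[0,0,1]},{"delta_pos":[0.002,-0.005,0.13],"twist":[0,0,1]}]'
python3 - <<'E'
from h import *
st();to(.4222,-.2575,.043,17.2)
E
```

```text
time: 5.22
tool_pos: [0.4234, -0.2557, 0.1027]
orientation: [1.86, 2.53, -0.0]
force: [0.2, 0.3, -0.3]
grip_width: 0.0497
finger_force: 0.0
t 5.22 tcp [ 0.4234 -0.2557  0.1027] rv [ 1.86  2.53 -0.  ] F [ 0.2  0.3 -0.3] w 0.0497 ff 0.0 q [-0.69  0.36 -0.52  0.7   0.    0.58]
delta_pos [-0.0013, -0.0017, 0.0597] twist [0.1, 0.1, 0.1] rows 1.4
```

Descend and grip.

```bash
python3 -m inch '[{"delta_pos":[-0.001,-0.001,0.02],"twist":[0,0,0]},{"delta_pos":[-0.001,-0.001,0.04],"twist":[0,0,0]},{"delta_pos":[-0.001,-0.001,0.055],"twist":[0,0,0]},{"delta_pos":[-0.001,-0.001,0.059],"twist":[0,0,0]},{"delta_pos":[-0.001,-0.001,0.059],"twist":[0,0,0]}]'
python3 -m inch '[{"delta_pos":[0,0,0],"twist":[0,0,0]},{"delta_pos":[0,0,0],"twist":[0,0,0]},{"delta_pos":[0,0,0],"twist":[0,0,0]},{"delta_pos":[0,0,0],"twist":[0,0,0]},{"delta_pos":[0,0,0],"twist":[0,0,0]},{"delta_pos":[0,0,0],"twist":[0,0,0]}]' 0 70
python3 - <<'E'
from h import *
st()
E
```

```text
time: 5.63
tool_pos: [0.4223, -0.2571, 0.0429]
orientation: [1.862, 2.529, 0.0]
force: [-1.1, 0.3, -0.1]
grip_width: 0.0501
finger_force: 0.0
time: 6.13
tool_pos: [0.4226, -0.2575, 0.0432]
orientation: [1.862, 2.528, -0.0]
force: [-0.1, 1.7, 6.2]
grip_width: 0.0171
finger_force: 69.7
t 6.13 tcp [ 0.4226 -0.2575  0.0432] rv [ 1.862  2.528 -0.   ] F [-0.1  1.7  6.2] w 0.0171 ff 69.7 q [-0.7   0.44 -0.58  0.55  0.    0.57]
```

```bash
python3 -m inch '[{"delta_pos":[0,0,-0.02],"twist":[0,0,0]},{"delta_pos":[0,0,-0.05],"twist":[0,0,0]},{"delta_pos":[0,0,-0.09],"twist":[0,0,0]},{"delta_pos":[0,0,-0.13],"twist":[0,0,0]},{"delta_pos":[0,0,-0.16],"twist":[0,0,0]},{"delta_pos":[0,0,-0.16],"twist":[0,0,0]}]'
python3 - <<'E'
from h import *
for n in ['scene','side']:
    P=np.load(n+'P.npy');c=cam(n);C=c['color'].astype(int)
    red=(C[...,0]>70)&(C[...,1]<.6*C[...,0])
    print(n,rect(P,(.609,0),.15,.0725,.079,(~red)&(P[...,0]>.52)&(P[...,1]>-.118)),rect(P,(.609,0),.15,.064,.079,(~red)&(P[...,0]>.52)&(P[...,1]>-.118)))
    # tray rim
    print('tray',rect(P,(.619,.163),.14,.028,.045,red))
    Q=P[(P[...,2]>.072)&(P[...,2]<.079)&(P[...,1]>-.1)&(P[...,1]<.11)&(abs(P[...,0]-.61)<.09)&~red]
    for w in (Q[Q[:,0]<.58],Q[Q[:,0]>.64]): print('lip line x=a*y+b',np.polyfit(w[:,1],w[:,0],1).round(4),len(w))
st();to(.603,-.100,.2,86.5)
E
```

```text
time: 6.63
tool_pos: [0.4249, -0.2595, 0.2086]
orientation: [1.857, 2.521, -0.001]
force: [1.8, -1.9, -2.3]
grip_width: 0.0171
finger_force: 69.0
scene [609.5, -1.6, 238.3, 153.7, 87.1, 75.6, 532] [602.3, -1.3, 239.3, 167.5, 86.9, 68.5, 3908]
tray [617.5, 162.5, 205.1, 108.2, -3.7, 34.9, 329]
lip line x=a*y+b [0.0521 0.5399] 210
lip line x=a*y+b [0.0683 0.6784] 247
side [609.4, -1.2, 240.6, 153.5, 87.1, 75.8, 469] [602.4, 0.3, 242.0, 167.8, 87.5, 68.5, 3606]
tray [618.6, 163.4, 201.4, 115.6, -3.2, 35.1, 614]
lip line x=a*y+b [0.0554 0.5418] 214
lip line x=a*y+b [0.0388 0.6774] 190
t 6.73 tcp [ 0.4226 -0.2576  0.2033] rv [ 1.862  2.527 -0.   ] F [ 0.3 -0.  -2.2] w 0.017 ff 69.0 q [-0.7   0.24 -0.38  0.94  0.    0.57]
delta_pos [0.0971, 0.219, 0.0034] twist [-0.0, 0.2, -69.3] rows 9.7
```

```bash
python3 -m inch '[{"delta_pos":[0.097,0.219,0],"twist":[0,0,-50]},{"delta_pos":[0.097,0.219,0],"twist":[0,0,-50]},{"delta_pos":[0.097,0.219,0],"twist":[0,0,-50]},{"delta_pos":[0.097,0.219,0],"twist":[0,0,-50]},{"delta_pos":[0.097,0.219,0],"twist":[0,0,-50]},{"delta_pos":[0.097,0.219,0],"twist":[0,0,-50]},{"delta_pos":[0.097,0.219,0],"twist":[0,0,-50]},{"delta_pos":[0.097,0.219,0],"twist":[0,0,-50]}]'
python3 -m inch '[{"delta_pos":[0,0,0],"twist":[0,0,-7]},{"delta_pos":[0,0,0],"twist":[0,0,-14]},{"delta_pos":[0,0,0],"twist":[0,0,-19.3]},{"delta_pos":[0,0,0],"twist":[0,0,-19.3]},{"delta_pos":[0,0,0],"twist":[0,0,-19.3]},{"delta_pos":[0,0,0],"twist":[0,0,-19.3]}]'
python3 - <<'E'
from h import *
st();to(.6041,-.1013,.112,86.9);c=cam('side');P=cloud(c)
cv2.imwrite('pics/s2.png',cv2.resize(c['color'][80:280,200:460],None,fx=3,fy=3)[:,:,::-1])
E
```

```text
time: 7.4
tool_pos: [0.6019, -0.0976, 0.199]
orientation: [-0.611, -3.077, -0.0]
force: [-0.6, -0.3, -2.1]
grip_width: 0.0174
finger_force: 69.7
time: 7.9
tool_pos: [0.6015, -0.1, 0.2014]
orientation: [-0.102, -3.138, -0.001]
force: [-0.5, -0.8, -1.8]
grip_width: 0.0172
finger_force: 69.6
t 7.9 tcp [ 0.6015 -0.1     0.2014] rv [-1.020e-01 -3.138e+00 -1.000e-03] F [-0.5 -0.8 -1.8] w 0.0172 ff 69.6 q [-0.29  0.46 -0.07  1.04 -0.   -0.22]
delta_pos [-0.0029, -0.0011, 0.0894] twist [0.0, -0.1, -0.6] rows 2.1
```

View pics/s2.png

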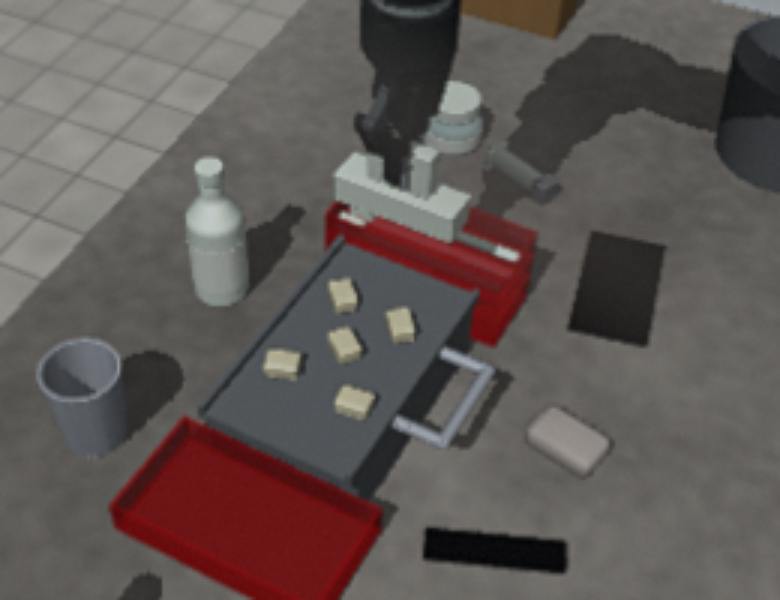

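```bash
python3 -m inch '[{"delta_pos":[-0.003,0.002,0.0],"twist":[0,0,-0.6]},{"delta_pos":[-0.003,0.002,0.03],"twist":[0,0,-0.6]},{"delta_pos":[-0.003,0.002,0.06],"twist":[0,0,-0.6]},{"delta_pos":[-0.003,0.002,0.08],"twist":[0,0,-0.6]},{"delta_pos":[-0.003,0.002,0.088],"twist":[0,0,-0.6]},{"delta_pos":[-0.003,0.002,0.088],"twist":[0,0,-0.6]},{"delta_pos":[-0.003,0.002,0.088],"twist":[0,0,-0.6]}]'
python3 -m inch '[{"delta_pos":[0,0,0.001],"twist":[0,0,0]},{"delta_pos":[0,0,0.002],"twist":[0,0,0]},{"delta_pos":[0,0,0.003],"twist":[0,0,0]},{"delta_pos":[0,0,0.004],"twist":[0,0,0]},{"delta_pos":[0,0,0.004],"twist":[0,0,0]}]'
python3 - <<'E'
from h import *
st();to(.6095+.124*.054,-.0014+.124*.9985,.109,86.9)
E
```

```text
time: 8.53
tool_pos: [0.606, -0.0978, 0.1148]
orientation: [0.079, 3.14, -0.0]
force: [0.3, -0.7, -2.2]
grip_width: 0.0172
finger_force: 47.5
time: 8.95
tool_pos: [0.6057, -0.0978, 0.1106]
orientation: [0.079, 3.14, -0.0]
force: [-0.5, -0.6, -2.4]
grip_width: 0.0172
finger_force: 72.6
t 8.95 tcp [ 0.6057 -0.0978  0.1106] rv [ 0.079  3.14  -0.   ] F [-0.5 -0.6 -2.4] w 0.0172 ff 72.6 q [-0.28  0.54 -0.18  0.85 -0.   -0.23]
delta_pos [0.0006, 0.2205, 0.0016] twist [-0.0, 0.0, 0.2] rows 5.3
```

```bash
python3 -m inch '[{"delta_pos":[0,0.003,0.0015],"twist":[0,0,0]},{"delta_pos":[0,0.008,0.0015],"twist":[0,0,0]},{"delta_pos":[0,0.013,0.0015],"twist":[0,0,0]},{"delta_pos":[0,0.018,0.0015],"twist":[0,0,0]},{"delta_pos":[0,0.023,0.0015],"twist":[0,0,0]},{"delta_pos":[0,0.028,0.0015],"twist":[0,0,0]},{"delta_pos":[0,0.033,0.0015],"twist":[0,0,0]},{"delta_pos":[0,0.038,0.0015],"twist":[0,0,0]}]'
python3 -m inch '[{"delta_pos":[0,0.005,0],"twist":[0,0,0]},{"delta_pos":[0,0.01,0],"twist":[0,0,0]},{"delta_pos":[0,0.015,0],"twist":[0,0,0]},{"delta_pos":[0,0.02,0],"twist":[0,0,0]},{"delta_pos":[0,0.025,0],"twist":[0,0,0]},{"delta_pos":[0,0.03,0],"twist":[0,0,0]},{"delta_pos":[0,0.035,0],"twist":[0,0,0]},{"delta_pos":[0,0.04,0],"twist":[0,0,0]}]'
python3 -m inch '[{"delta_pos":[0,0.005,0],"twist":[0,0,0]},{"delta_pos":[0,0.01,0],"twist":[0,0,0]},{"delta_pos":[0,0.015,0],"twist":[0,0,0]},{"delta_pos":[0,0.02,0],"twist":[0,0,0]},{"delta_pos":[0,0.025,0],"twist":[0,0,0]},{"delta_pos":[0,0.03,0],"twist":[0,0,0]},{"delta_pos":[0,0.035,0],"twist":[0,0,0]},{"delta_pos":[0,0.035,0],"twist":[0,0,0]}]'
python3 - <<'E'
from h import *
st();to(.6095+.124*.054,-.0014+.124*.9985,.109,86.9);c=cam('side')
cv2.imwrite('pics/s3.png',cv2.resize(c['color'][80:280,200:460],None,fx=3,fy=3)[:,:,::-1])
E
```

```text
time: 9.62
tool_pos: [0.6075, -0.0592, 0.1088]
orientation: [0.078, 3.141, 0.0]
force: [-0.4, -0.2, -2.3]
grip_width: 0.017
finger_force: 72.7
time: 10.28
tool_pos: [0.6095, -0.0194, 0.1088]
orientation: [0.079, 3.141, -0.0]
force: [0.0, -0.4, -2.1]
grip_width: 0.0173
finger_force: 72.7
time: 10.95
tool_pos: [0.6112, 0.0162, 0.1088]
orientation: [-0.077, -3.141, -0.001]
force: [-0.4, -0.5, -1.0]
grip_width: 0.017
finger_force: 72.9
t 10.95 tcp [0.6112 0.0162 0.1088] rv [-7.700e-02 -3.141e+00 -1.000e-03] F [-0.4 -0.5 -1. ] w 0.017 ff 72.9 q [-0.09  0.54 -0.19  0.84  0.   -0.05]
delta_pos [0.0002, 0.1063, -0.0002] twist [0.0, -0.0, 0.3] rows 2.5
```

View pics/s3.png

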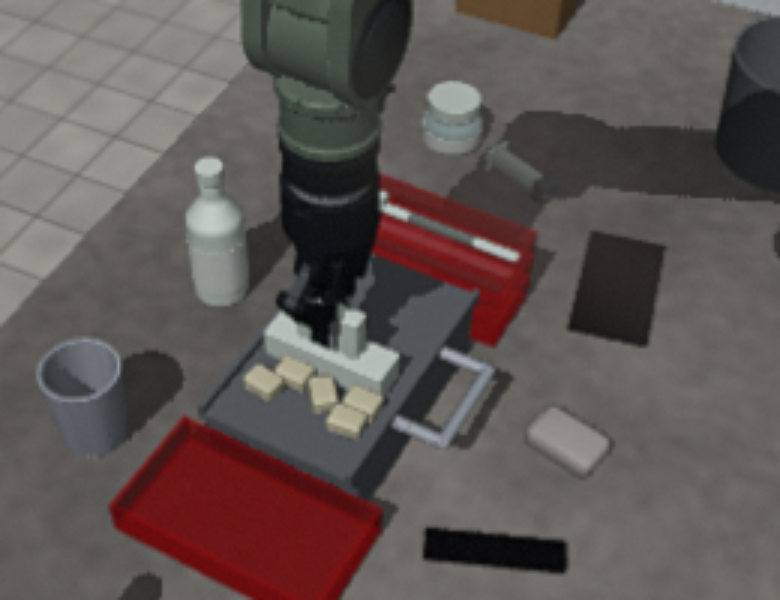

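```bash
python3 -m inch '[{"delta_pos":[0,0.005,0],"twist":[0,0,0]},{"delta_pos":[0,0.01,0],"twist":[0,0,0]},{"delta_pos":[0,0.015,0],"twist":[0,0,0]},{"delta_pos":[0,0.02,0],"twist":[0,0,0]},{"delta_pos":[0,0.025,0],"twist":[0,0,0]},{"delta_pos":[0,0.03,0],"twist":[0,0,0]},{"delta_pos":[0,0.034,0],"twist":[0,0,0]},{"delta_pos":[0,0.038,0],"twist":[0,0,0]}]'
python3 -m inch '[{"delta_pos":[0,0.004,0],"twist":[0,0,0]},{"delta_pos":[0,0.008,0],"twist":[0,0,0]},{"delta_pos":[0,0.012,0],"twist":[0,0,0]},{"delta_pos":[0,0.016,0],"twist":[0,0,0]},{"delta_pos":[0,0.02,0],"twist":[0,0,0]},{"delta_pos":[0,0.024,0],"twist":[0,0,0]},{"delta_pos":[0,0.028,0],"twist":[0,0,0]},{"delta_pos":[0,0.032,0],"twist":[0,0,0]}]'
python3 -m inch '[{"delta_pos":[0,0.004,0],"twist":[0,0,0]},{"delta_pos":[0,0.008,0],"twist":[0,0,0]},{"delta_pos":[0,0.012,0],"twist":[0,0,0]},{"delta_pos":[0,0.016,0],"twist":[0,0,0]},{"delta_pos":[0,0.02,0],"twist":[0,0,0]},{"delta_pos":[0,0.024,0],"twist":[0,0,0]},{"delta_pos":[0,0.028,0],"twist":[0,0,0]},{"delta_pos":[0,0.032,0],"twist":[0,0,0]}]'
python3 -m inch '[{"delta_pos":[0,0.004,0],"twist":[0,0,0]},{"delta_pos":[0,0.004,0],"twist":[0,0,0]},{"delta_pos":[0,0.004,0],"twist":[0,0,0]},{"delta_pos":[0,0.004,0],"twist":[0,0,0]}]'
python3 - <<'E'
from h import *
st();c=cam('side')
a=c['color'][110:310,200:460]
c=cam('scene');b=c['color'][110:310,220:480]
cv2.imwrite('pics/s4.png',cv2.resize(np.hstack([a,b]),(800,308),interpolation=cv2.INTER_CUBIC)[:,:,::-1])
E
```

```text
time: 11.67
tool_pos: [0.6131, 0.0536, 0.1088]
orientation: [-0.078, -3.141, 0.0]
force: [-0.7, -0.8, -2.2]
grip_width: 0.0171
finger_force: 72.9
time: 12.33
tool_pos: [0.6147, 0.0854, 0.1088]
orientation: [-0.079, -3.141, 0.0]
force: [-0.5, 0.2, -2.3]
grip_width: 0.0168
finger_force: 72.9
time: 13.0
tool_pos: [0.6163, 0.1174, 0.1088]
orientation: [0.079, 3.141, 0.0]
force: [0.1, -0.8, -2.5]
grip_width: 0.0173
finger_force: 72.9
time: 13.33
tool_pos: [0.6165, 0.1209, 0.1088]
orientation: [-0.079, -3.141, 0.0]
force: [0.6, 0.5, -1.3]
grip_width: 0.0169
finger_force: 72.9
t 13.33 tcp [0.6165 0.1209 0.1088] rv [-0.079 -3.141  0.   ] F [ 0.6  0.5 -1.3] w 0.0169 ff 72.9 q [ 0.08  0.57 -0.14  0.86 -0.    0.13]
```

View pics/s4.png

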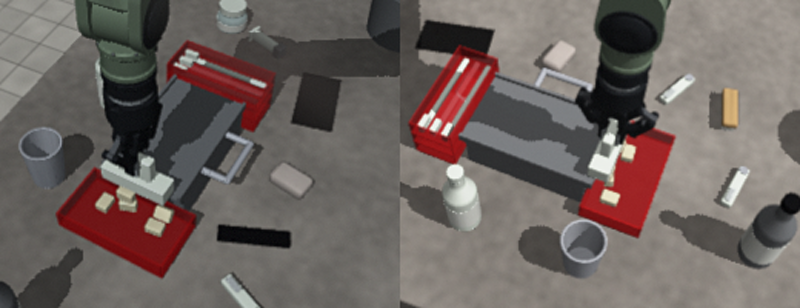

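```bash
python3 -m inch '[{"delta_pos":[0,0,-0.02],"twist":[0,0,0]},{"delta_pos":[0,0,-0.06],"twist":[0,0,0]},{"delta_pos":[0,0,-0.09],"twist":[0,0,0]},{"delta_pos":[0.1,-0.15,-0.09],"twist":[0,0,0]},{"delta_pos":[0.1,-0.15,-0.09],"twist":[0,0,0]},{"delta_pos":[0.1,-0.15,-0.09],"twist":[0,0,0]},{"delta_pos":[0.1,-0.15,-0.09],"twist":[0,0,0]},{"delta_pos":[0.1,-0.15,-0.09],"twist":[0,0,0]}]'
python3 -m inch '[{"delta_pos":[0.04,-0.1,0],"twist":[0,0,20]},{"delta_pos":[0.04,-0.1,0],"twist":[0,0,20]},{"delta_pos":[0.04,-0.1,0],"twist":[0,0,20]},{"delta_pos":[0.04,-0.1,0],"twist":[0,0,20]},{"delta_pos":[0.04,-0.1,0],"twist":[0,0,20]}]'
python3 - <<'E'
from h import *
st();to(.4225,-.2575,.15,17.2)
for n in ['scene','side']:
    c=cam(n);P=cloud(c);C=c['color'].astype(int)
    m=(C[...,0]>110)&(C[...,1]>.8*C[...,0])&(np.hypot(P[...,0]-.619,P[...,1]-.163)<.13)&(P[...,1]>.09)
    k,l,s,ce=cv2.connectedComponentsWithStats(m.astype(np.uint8))
    for i in range(1,k):
        if s[i,4]>10:
            q=np.nanmedian(P[l==i],0);d=q[:2]-[.6193,.163];print(n,s[i,4],q.round(3),'tray xy',(d@[.9985,-.054]).round(3),(d@[.054,.9985]).round(3))
    m=(C[...,0]>110)&(C[...,1]>.8*C[...,0])&(P[...,2]>.078)&(P[...,2]<.1)&(abs(P[...,0]-.61)<.07)&(abs(P[...,1])<.11);print('left on lid',m.sum())
E
```

```text
time: 14.1
tool_pos: [0.5054, -0.0271, 0.1988]
orientation: [-0.084, -3.138, 0.003]
force: [-0.5, 0.3, -2.5]
grip_width: 0.0169
finger_force: 72.9
time: 14.52
tool_pos: [0.464, -0.1229, 0.1991]
orientation: [0.627, 3.078, 0.001]
force: [0.1, 0.5, -2.5]
grip_width: 0.0169
finger_force: 72.9
t 14.52 tcp [ 0.464  -0.1229  0.1991] rv [6.270e-01 3.078e+00 1.000e-03] F [ 0.1  0.5 -2.5] w 0.0169 ff 72.9 q [-0.41  0.22 -0.42  0.93  0.   -0.01]
delta_pos [-0.0144, -0.1401, 0.049] twist [0.0, 0.0, 49.8] rows 7.0
scene 17 [0.541 0.108 0.075] tray xy -0.075 -0.059
scene 598 [0.591 0.108 0.067] tray xy -0.025 -0.056
scene 1542 [ 0.631  0.24  -0.   ] tray xy 0.007 0.078
scene 86 [0.642 0.132 0.047] tray xy 0.025 -0.029
scene 89 [0.674 0.145 0.02 ] tray xy 0.055 -0.016
scene 29 [ 0.721  0.098 -0.001] tray xy 0.105 -0.06
left on lid 9
side 157 [0.634 0.138 0.035] tray xy 0.016 -0.024
side 92 [0.67  0.148 0.019] tray xy 0.052 -0.012
side 206 [0.57  0.142 0.022] tray xy -0.048 -0.024
side 40 [0.504 0.124 0.   ] tray xy -0.114 -0.045
side 577 [0.54  0.233 0.001] tray xy -0.082 0.065
side 14 [0.591 0.258 0.002] tray xy -0.033 0.093
left on lid 0
```

```bash
python3 -m inch '[{"delta_pos":[-0.014,-0.14,0.02],"twist":[0,0,49.8]},{"delta_pos":[-0.014,-0.14,0.02],"twist":[0,0,49.8]},{"delta_pos":[-0.014,-0.14,0.02],"twist":[0,0,49.8]},{"delta_pos":[-0.014,-0.14,0.02],"twist":[0,0,49.8]},{"delta_pos":[-0.014,-0.14,0.02],"twist":[0,0,49.8]},{"delta_pos":[-0.014,-0.14,0.02],"twist":[0,0,49.8]},{"delta_pos":[-0.014,-0.14,0.02],"twist":[0,0,49.8]},{"delta_pos":[-0.014,-0.14,0.02],"twist":[0,0,49.8]}]'
python3 -m inch '[{"delta_pos":[0,0,0],"twist":[0,0,0]},{"delta_pos":[0,0,0],"twist":[0,0,0]},{"delta_pos":[0,0,0],"twist":[0,0,0]}]'
python3 - <<'E'
from h import *
st();to(.4225,-.2575,.045,17.2)
E
```

```text
time: 15.28
tool_pos: [0.4234, -0.2554, 0.1786]
orientation: [-1.861, -2.531, -0.001]
force: [0.2, 0.7, -1.4]
grip_width: 0.017
finger_force: 72.9
time: 15.53
tool_pos: [0.423, -0.2557, 0.1788]
orientation: [1.858, 2.534, 0.0]
force: [0.2, 0.4, -1.5]
grip_width: 0.0173
finger_force: 72.9
t 15.53 tcp [ 0.423  -0.2557  0.1788] rv [1.858 2.534 0.   ] F [ 0.2  0.4 -1.5] w 0.0173 ff 72.9 q [-0.69  0.27 -0.42  0.89  0.    0.57]
delta_pos [-0.0016, -0.0011, 0.1338] twist [0.0, 0.0, 0.3] rows 3.2
```

```bash
python3 -m inch '[{"delta_pos":[-0.001,-0.001,0.03],"twist":[0,0,0]},{"delta_pos":[-0.001,-0.001,0.065],"twist":[0,0,0]},{"delta_pos":[-0.001,-0.001,0.1],"twist":[0,0,0]},{"delta_pos":[-0.001,-0.001,0.12],"twist":[0,0,0]},{"delta_pos":[-0.001,-0.001,0.128],"twist":[0,0,0]},{"delta_pos":[-0.001,-0.001,0.132],"twist":[0,0,0]},{"delta_pos":[-0.001,-0.001,0.135],"twist":[0,0,0]},{"delta_pos":[-0.001,-0.001,0.135],"twist":[0,0,0]}]'
python3 -m inch '[{"delta_pos":[0,0,0],"twist":[0,0,0]},{"delta_pos":[0,0,0],"twist":[0,0,0]},{"delta_pos":[0,0,0],"twist":[0,0,0]},{"delta_pos":[0,0,0],"twist":[0,0,0]},{"delta_pos":[0,0,0],"twist":[0,0,0]},{"delta_pos":[0,0,-0.01],"twist":[0,0,0]},{"delta_pos":[0,0,-0.05],"twist":[0,0,0]},{"delta_pos":[0,0,-0.09],"twist":[0,0,0]}]' 0.05
python3 -m inch '[{"delta_pos":[0,0,-0.04],"twist":[0,0,0]},{"delta_pos":[0,0,-0.08],"twist":[0,0,0]},{"delta_pos":[0,0,-0.08],"twist":[0,0,0]},{"delta_pos":[0,0,-0.08],"twist":[0,0,0]}]' 0.034
python3 - <<'E'
from h import *
st();c=cam('wrist');P=cloud(c)
print('rib',rect(P,(.4235,-.256),.05,.066,.085),'blade',rect(P,(.4235,-.256),.066,.026,.037))
to(.4895,.0050,.2,176.9)
for n in ['scene','side']:
    c=cam(n);P=cloud(c)
    m=(abs(P[...,0]-.489)<.012)&(abs(P[...,1]-.006)<.035)&(P[...,2]>.04);print('bar',P[m].mean(0),m.sum(),P[m].max(0))
    if n=='side': cv2.imwrite('pics/s5.png',cv2.resize(c['color'][210:300,220:340],None,fx=5,fy=5,interpolation=cv2.INTER_CUBIC)[:,:,::-1])
E
```

```text
time: 16.2
tool_pos: [0.4228, -0.258, 0.0445]
orientation: [1.86, 2.53, -0.0]
force: [0.2, 0.2, -2.4]
grip_width: 0.0171
finger_force: 72.7
time: 16.87
tool_pos: [0.4204, -0.2561, 0.134]
orientation: [-1.859, -2.527, -0.0]
force: [1.7, -0.7, 0.4]
grip_width: 0.0498
finger_force: 0.0
time: 17.2
tool_pos: [0.4235, -0.2587, 0.2173]
orientation: [1.857, 2.526, -0.001]
force: [-0.1, 0.1, -0.1]
grip_width: 0.0345
finger_force: 0.0
t 17.2 tcp [ 0.4235 -0.2587  0.2173] rv [ 1.857e+00  2.526e+00 -1.000e-03] F [-0.1  0.1 -0.1] w 0.0345 ff 0.0 q [-0.7   0.23 -0.36  0.97  0.    0.57]
rib [424.4, -257.4, 59.4, 17.8, -72.4, 77.6, 1014] blade [424.8, -258.2, 115.1, 36.0, -72.6, 33.8, 1851]
delta_pos [0.2308, 0.1423, 0.0149] twist [0.1, 0.1, 20.4] rows 6.5
bar [0.49168653 0.00658484 0.06802163] 106 [0.49823651 0.04065877 0.07472071]
bar [0.48811829 0.00650705 0.0687171 ] 102 [0.49507881 0.04042994 0.07273574]
```

View pics/s5.png

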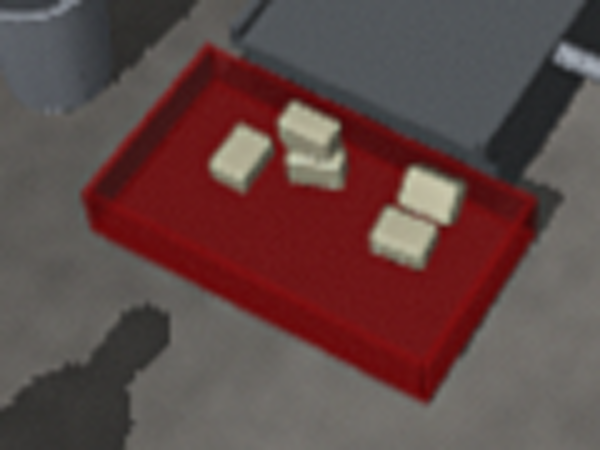

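```bash
python3 -m inch '[{"delta_pos":[0.231,0.142,0.015],"twist":[0,0,20.4]},{"delta_pos":[0.231,0.142,0.015],"twist":[0,0,20.4]},{"delta_pos":[0.231,0.142,0.015],"twist":[0,0,20.4]},{"delta_pos":[0.231,0.142,0.015],"twist":[0,0,20.4]},{"delta_pos":[0.231,0.142,0.015],"twist":[0,0,20.4]},{"delta_pos":[0.231,0.142,0.015],"twist":[0,0,20.4]},{"delta_pos":[0.231,0.142,0.015],"twist":[0,0,20.4]},{"delta_pos":[0.231,0.142,0.015],"twist":[0,0,20.4]}]'
python3 -m inch '[{"delta_pos":[0,0,0.04],"twist":[0,0,0]},{"delta_pos":[0,0,0.07],"twist":[0,0,0]},{"delta_pos":[0,0,0.09],"twist":[0,0,0]},{"delta_pos":[0,0,0.1],"twist":[0,0,0]},{"delta_pos":[0,0,0.1],"twist":[0,0,0]},{"delta_pos":[0,0,0.1],"twist":[0,0,0]}]'
python3 - <<'E'
from h import *
st();to(.4898,.0052,.045,176.9)
c=cam('wrist');P=cloud(c);save(c,'w5')
m=(abs(P[...,0]-.49)<.014)&(abs(P[...,1]-.006)<.04)&(P[...,2]>.055)&(P[...,2]<.085);print('bar',P[m].mean(0),m.sum(),np.percentile(P[m],98,0),np.percentile(P[m],2,0))
E
```

```text
time: 18.02
tool_pos: [0.488, 0.0111, 0.1968]
orientation: [-2.268, -2.167, 0.001]
force: [-1.0, -0.9, -0.0]
grip_width: 0.0339
finger_force: 0.0
time: 18.52
tool_pos: [0.4882, 0.0051, 0.0983]
orientation: [-2.279, -2.16, 0.002]
force: [0.0, -0.9, 0.5]
grip_width: 0.0339
finger_force: 0.0
t 18.52 tcp [0.4882 0.0051 0.0983] rv [-2.279e+00 -2.160e+00  2.000e-03] F [ 0.  -0.9  0.5] w 0.0339 ff 0.0 q [-0.14  0.35 -0.53  0.68 -0.    1.48]
delta_pos [0.0001, 0.0017, 0.0533] twist [-0.1, -0.0, 0.0] rows 1.3
bar [0.49084518 0.00954392 0.06871483] 2010 [0.50073503 0.04514463 0.07074616] [ 0.48363112 -0.03215304  0.06522511]
```

```bash
python3 -m inch '[{"delta_pos":[0,0.002,0.02],"twist":[0,0,0]},{"delta_pos":[0,0.002,0.04],"twist":[0,0,0]},{"delta_pos":[0,0.002,0.053],"twist":[0,0,0]},{"delta_pos":[0,0.002,0.053],"twist":[0,0,0]},{"delta_pos":[0,0.002,0.053],"twist":[0,0,0]}]'
python3 -m inch '[{"delta_pos":[0,0,0],"twist":[0,0,0]},{"delta_pos":[0,0,0],"twist":[0,0,0]},{"delta_pos":[0,0,0],"twist":[0,0,0]},{"delta_pos":[0,0,0],"twist":[0,0,0]},{"delta_pos":[0,0,0],"twist":[0,0,0]}]' 0 50
python3 - <<'E'
from h import *
st()
s=state();g=s['tool_pos']+[0,0,.019];print(g)
# arc: bar about hinge
ex=np.array([.9985,-.054]);R0=R.from_rotvec(s['orientation'])
h=np.array([.195,-.004])
for a in range(0,75,3):
    t=np.radians(a);dx=.195-(.195*np.cos(t)-.004*np.sin(t));dz=.195*np.sin(t)+.004*np.cos(t)-.004
    print(a,R0.inv().apply([*(dx*ex),dz]).round(4).tolist())
E
```

```text
time: 18.98
tool_pos: [0.4912, 0.0051, 0.0466]
orientation: [2.28, 2.161, 0.001]
force: [0.7, 0.5, 0.3]
grip_width: 0.034
finger_force: 0.0
time: 19.4
tool_pos: [0.4887, 0.0052, 0.0469]
orientation: [-2.279, -2.16, 0.004]
force: [-7.1, -0.5, 6.6]
grip_width: 0.0105
finger_force: 48.7
t 19.4 tcp [0.4887 0.0052 0.0469] rv [-2.279 -2.16   0.004] F [-7.1 -0.5  6.6] w 0.0105 ff 48.7 q [-0.14  0.43 -0.58  0.56 -0.    1.48]
[0.4886932  0.00523857 0.06589236]
0 [0.0, 0.0, 0.0]
3 [-0.0, 0.0004, -0.0102]
6 [-0.0, 0.0014, -0.0204]
9 [-0.0, 0.0029, -0.0305]
12 [-0.0, 0.005, -0.0405]
15 [-0.0, 0.0075, -0.0504]
18 [-0.0, 0.0106, -0.0601]
21 [-0.0001, 0.0142, -0.0697]
24 [-0.0001, 0.0182, -0.079]
27 [-0.0001, 0.0228, -0.0882]
30 [-0.0001, 0.0278, -0.097]
33 [-0.0001, 0.0333, -0.1057]
36 [-0.0001, 0.0392, -0.114]
39 [-0.0001, 0.0456, -0.122]
42 [-0.0001, 0.0524, -0.1296]
45 [-0.0001, 0.0595, -0.1369]
48 [-0.0001, 0.067, -0.1438]
51 [-0.0001, 0.0749, -0.1503]
54 [-0.0001, 0.0831, -0.1564]
57 [-0.0002, 0.0917, -0.162]
60 [-0.0002, 0.1004, -0.1672]
63 [-0.0002, 0.1095, -0.1719]
66 [-0.0002, 0.1188, -0.1761]
69 [-0.0002, 0.1283, -0.1799]
72 [-0.0002, 0.138, -0.1831]
```

```bash
python3 -m inch '[{"delta_pos":[0,0.0004,-0.0102],"twist":[0,0,0]},{"delta_pos":[0,0.0014,-0.0204],"twist":[0,0,0]},{"delta_pos":[0,0.0029,-0.0305],"twist":[0,0,0]},{"delta_pos":[0,0.005,-0.0405],"twist":[0,0,0]},{"delta_pos":[0,0.0075,-0.0504],"twist":[0,0,0]},{"delta_pos":[0,0.0106,-0.0601],"twist":[0,0,0]},{"delta_pos":[0,0.0142,-0.0697],"twist":[0,0,0]},{"delta_pos":[0,0.0182,-0.079],"twist":[0,0,0]}]'
python3 - <<'E'
from h import *
st()
E
```

```text
time: 20.07
tool_pos: [0.5055, 0.0043, 0.1247]
orientation: [-2.277, -2.158, 0.008]
force: [-5.7, -0.9, -4.0]
grip_width: 0.0103
finger_force: 48.8
t 20.07 tcp [0.5055 0.0043 0.1247] rv [-2.277 -2.158  0.008] F [-5.7 -0.9 -4. ] w 0.0103 ff 48.8 q [-0.14  0.35 -0.45  0.77 -0.    1.49]
```

```bash
python3 -m inch '[{"delta_pos":[0,0.0046,-0.0092],"twist":[0,0,0]},{"delta_pos":[0,0.0096,-0.018],"twist":[0,0,0]},{"delta_pos":[0,0.0151,-0.0267],"twist":[0,0,0]},{"delta_pos":[0,0.021,-0.035],"twist":[0,0,0]},{"delta_pos":[0,0.0274,-0.043],"twist":[0,0,0]},{"delta_pos":[0,0.0342,-0.0506],"twist":[0,0,0]},{"delta_pos":[0,0.0413,-0.0579],"twist":[0,0,0]},{"delta_pos":[0,0.0488,-0.0648],"twist":[0,0,0]}]'
python3 -m inch '[{"delta_pos":[0,0.0079,-0.0065],"twist":[0,0,0]},{"delta_pos":[0,0.0161,-0.0126],"twist":[0,0,0]},{"delta_pos":[0,0.0247,-0.0182],"twist":[0,0,0]},{"delta_pos":[0,0.0334,-0.0234],"twist":[0,0,0]},{"delta_pos":[0,0.0425,-0.0281],"twist":[0,0,0]},{"delta_pos":[0,0.0518,-0.0323],"twist":[0,0,0]},{"delta_pos":[0,0.0613,-0.0361],"twist":[0,0,0]},{"delta_pos":[0,0.0613,-0.0361],"twist":[0,0,0]}]'
cat >> h.py <<'E'
def lidang():
    for n in ('side','scene','wrist'):
        c=cam(n);P=cloud(c);d=P-np.array([.6095+.075*.9985,-.0014-.075*.054,.06])
        r=-(d[...,0]*.9985-d[...,1]*.054);y=d[...,0]*.054+d[...,1]*.9985;z=d[...,2]
        m=(r>.002)&(r<.17)&(abs(y)<.115)&(z>.03)&(z<.16)&(z>r)
        C=c['color'].astype(int);m&=(C.max(-1)-C.min(-1)<40)
        if m.sum()>50:
            p=np.polyfit(z[m],r[m],1);k=abs(r[m]-np.polyval(p,z[m]))<.008;p=np.polyfit(z[m][k],r[m][k],1)
            print(n,'lid rad',np.arctan2(1,p[0]).round(3),'off',p[1].round(4),k.sum())
E
python3 - <<'E'
from h import *
st();s=state();g=s['tool_pos']+[0,0,.019]-[.6095+.075*.9985,-.0014-.075*.054,.06];r=-(g[0]*.9985-g[1]*.054)
print('bar angle',np.arctan2(g[2],r)-np.arctan2(.004,.195),np.hypot(r,g[2]))
lidang()
E
```

```text
time: 20.73
tool_pos: [0.5503, 0.0018, 0.1897]
orientation: [-2.274, -2.155, 0.017]
force: [-20.1, -1.3, 12.7]
grip_width: 0.0101
finger_force: 49.1
time: 21.4
tool_pos: [0.6186, -0.002, 0.2303]
orientation: [2.279, 2.16, 0.0]
force: [-9.0, 0.5, 18.4]
grip_width: 0.0099
finger_force: 52.1
t 21.4 tcp [ 0.6186 -0.002   0.2303] rv [2.279 2.16  0.   ] F [-9.   0.5 18.4] w 0.0099 ff 52.1 q [-0.12  0.45 -0.    1.11 -0.    1.5 ]
bar angle 1.2155296101474078 0.20040122370048527
side lid rad 1.271 off 0.0058 622
scene lid rad 1.229 off -0.0065 3657
wrist lid rad 1.233 off -0.007 8682
```

```bash
python3 -m inch '[{"delta_pos":[0,0,0],"twist":[0,0,0]},{"delta_pos":[0,0,0],"twist":[0,0,0]},{"delta_pos":[0,0,0],"twist":[0,0,0]},{"delta_pos":[0,0,0],"twist":[0,0,0]},{"delta_pos":[0,0,0],"twist":[0,0,0]},{"delta_pos":[0,0,0],"twist":[0,0,0]}]' 0.04
python3 -m inch '[{"delta_pos":[0,0,-0.01],"twist":[0,0,0]},{"delta_pos":[0,0,-0.03],"twist":[0,0,0]},{"delta_pos":[0,0,-0.06],"twist":[0,0,0]},{"delta_pos":[0,0,-0.09],"twist":[0,0,0]},{"delta_pos":[0,0,-0.09],"twist":[0,0,0]},{"delta_pos":[0,0,-0.09],"twist":[0,0,0]}]'
python3 - <<'E'
from h import *
st();lidang()
for n in ['scene','side']:
    c=cam(n);P=cloud(c)
    for k,p,z0 in [('b1',(.572,.349),.009),('b0',(.395,.202),.009),('nb',(.414,.307),.02),('tube',(.58,-.372),.012)]: print(n,k,rect(P,p,.058,z0,.04))
to(.395,.202,.2,-27.5+90)
E
```

```text
time: 22.05
tool_pos: [0.6188, -0.0016, 0.2254]
orientation: [-2.28, -2.161, 0.0]
force: [-0.4, 0.2, -0.0]
grip_width: 0.04
finger_force: 0.0
time: 22.55
tool_pos: [0.6202, -0.0017, 0.3185]
orientation: [2.277, 2.159, 0.005]
force: [1.1, 0.5, -0.5]
grip_width: 0.0396
finger_force: 0.0
t 22.55 tcp [ 0.6202 -0.0017  0.3185] rv [2.277 2.159 0.005] F [ 1.1  0.5 -0.5] w 0.0396 ff 0.0 q [-0.12  0.42  0.17  1.31  0.    1.5 ]
side lid rad 1.26 off 0.0051 721
scene lid rad 1.23 off -0.0064 3660
wrist lid rad 1.233 off -0.0069 6793
scene b1 [573.1, 347.8, 83.6, 19.3, -12.6, 14.0, 184]
scene b0 [396.7, 199.5, 85.6, 20.3, -27.9, 14.5, 166]
scene nb [416.8, 305.8, 83.1, 28.7, 10.1, 27.2, 244]
scene tube [573.4, -370.7, 88.6, 31.0, -22.7, 22.1, 235]
side b1 [570.9, 350.7, 86.2, 20.8, -13.7, 14.8, 348]
side b0 [395.1, 202.7, 85.8, 20.9, -27.8, 15.5, 304]
side nb [413.4, 307.9, 86.5, 30.7, 10.8, 27.1, 556]
side tube [569.7, -365.7, 89.4, 32.8, -23.6, 22.6, 184]
delta_pos [0.1913, -0.2335, 0.115] twist [-0.1, -0.1, -65.6] rows 9.2
```

```bash
python3 -m inch '[{"delta_pos":[0.02,-0.1,0],"twist":[0,0,0]},{"delta_pos":[0.04,-0.15,0],"twist":[0,0,0]},{"delta_pos":[0.19,-0.24,0.07],"twist":[0,0,0]},{"delta_pos":[0.19,-0.24,0.07],"twist":[0,0,-50]},{"delta_pos":[0.19,-0.24,0.07],"twist":[0,0,-50]},{"delta_pos":[0.19,-0.24,0.07],"twist":[0,0,-50]},{"delta_pos":[0.19,-0.24,0.07],"twist":[0,0,-50]},{"delta_pos":[0.19,-0.24,0.07],"twist":[0,0,-50]}]' 0.045
python3 -m inch '[{"delta_pos":[0,0,0],"twist":[0,0,-20]},{"delta_pos":[0,0,0],"twist":[0,0,-20]},{"delta_pos":[0,0,0],"twist":[0,0,-20]},{"delta_pos":[0,0,0],"twist":[0,0,-20]},{"delta_pos":[0,0,0],"twist":[0,0,-20]}]'
python3 - <<'E'
from h import *
st();to(.383,.208,.1,62.2);c=cam('wrist');P=cloud(c);print(rect(P,(.396,.201),.058,.009,.03))
E
```

```text
time: 23.47
tool_pos: [0.3865, 0.2021, 0.2443]
orientation: [-1.495, -2.761, 0.002]
force: [-0.2, 0.8, 0.2]
grip_width: 0.0451
finger_force: 0.0
time: 23.88
tool_pos: [0.3889, 0.2009, 0.2452]
orientation: [-1.007, -2.975, 0.001]
force: [-0.3, -0.4, 0.2]
grip_width: 0.0449
finger_force: 0.0
t 23.88 tcp [0.3889 0.2009 0.2452] rv [-1.007e+00 -2.975e+00  1.000e-03] F [-0.3 -0.4  0.2] w 0.0449 ff 0.0 q [ 0.31  0.11 -0.44  1.03 -0.    0.96]
delta_pos [0.0089, 0.0022, 0.1452] twist [-0.1, -0.0, -9.6] rows 3.5
[395.6, 201.1, 84.2, 19.9, -27.7, 14.0, 920]
```

```bash
python3 -m inch '[{"delta_pos":[0.009,0.002,0.04],"twist":[0,0,-9.6]},{"delta_pos":[0.009,0.002,0.08],"twist":[0,0,-9.6]},{"delta_pos":[0.009,0.002,0.12],"twist":[0,0,-9.6]},{"delta_pos":[0.009,0.002,0.16],"twist":[0,0,-9.6]},{"delta_pos":[0.009,0.002,0.19],"twist":[0,0,-9.6]},{"delta_pos":[0.009,0.002,0.2],"twist":[0,0,-9.6]},{"delta_pos":[0.009,0.002,0.2],"twist":[0,0,-9.6]},{"delta_pos":[0.009,0.002,0.2],"twist":[0,0,-9.6]}]'
python3 - <<'E'
from h import *
st();to(.3825,.208,.004,62.3)
E
```

```text
time: 24.6
tool_pos: [0.3831, 0.2077, 0.0453]
orientation: [-0.753, -3.048, 0.001]
force: [-0.5, 0.3, 0.6]
grip_width: 0.045
finger_force: 0.0
t 24.6 tcp [0.3831 0.2077 0.0453] rv [-7.530e-01 -3.048e+00  1.000e-03] F [-0.5  0.3  0.6] w 0.045 ff 0.0 q [ 0.33  0.36 -0.72  0.5   0.    0.81]
delta_pos [0.0006, 0.0001, 0.0413] twist [-0.1, -0.1, -0.1] rows 1.0
```

```bash
python3 -m inch '[{"delta_pos":[0,0,0.02],"twist":[0,0,0]},{"delta_pos":[0,0,0.035],"twist":[0,0,0]},{"delta_pos":[0,0,0.041],"twist":[0,0,0]},{"delta_pos":[0,0,0.041],"twist":[0,0,0]}]'
python3 -m inch '[{"delta_pos":[0,0,0],"twist":[0,0,0]},{"delta_pos":[0,0,0],"twist":[0,0,0]},{"delta_pos":[0,0,0],"twist":[0,0,0]},{"delta_pos":[0,0,0],"twist":[0,0,0]},{"delta_pos":[0,0,0],"twist":[0,0,0]}]' 0 40
python3 -m inch '[{"delta_pos":[0,0,-0.03],"twist":[0,0,0]},{"delta_pos":[0,0,-0.07],"twist":[0,0,0]},{"delta_pos":[0,0,-0.11],"twist":[0,0,0]},{"delta_pos":[0,0,-0.14],"twist":[0,0,0]},{"delta_pos":[0,0,-0.14],"twist":[0,0,0]},{"delta_pos":[0,0,-0.14],"twist":[0,0,0]}]'
python3 - <<'E'
from h import *
st()
def case(xp,yp): return .6095+xp*.9985+yp*.054,-.0014-xp*.054+yp*.9985
for t in (15,-15): to(*case(-.04,.022),.14,86.9,tilt=t)
E
```

```text
time: 24.93
tool_pos: [0.3836, 0.208, 0.0048]
orientation: [-0.752, -3.05, 0.0]
force: [-0.0, 0.1, -0.0]
grip_width: 0.0449
finger_force: 0.0
time: 25.35
tool_pos: [0.3845, 0.2083, 0.006]
orientation: [0.751, 3.048, 0.002]
force: [-1.0, -0.9, 7.3]
grip_width: 0.0186
finger_force: 39.6
time: 25.85
tool_pos: [0.3852, 0.2087, 0.1471]
orientation: [0.75, 3.046, 0.005]
force: [0.3, 0.4, -0.8]
grip_width: 0.0185
finger_force: 39.5
t 25.85 tcp [0.3852 0.2087 0.1471] rv [0.75  3.046 0.005] F [ 0.3  0.4 -0.8] w 0.0185 ff 39.5 q [ 0.33  0.2  -0.6   0.76 -0.    0.81]
delta_pos [-0.2506, -0.0786, 0.0078] twist [3.3, 15.1, -24.4] rows 6.3
delta_pos [-0.2506, -0.0786, 0.0078] twist [-2.9, -14.5, -24.4] rows 6.3
```

```bash
cat >> h.py <<'E'
def case(xp,yp): return .6095+xp*.9985+yp*.054,-.0014-xp*.054+yp*.9985
E
python3 -m inch '[{"delta_pos":[-0.25,-0.079,0],"twist":[-2.9,-14.5,-24.4]},{"delta_pos":[-0.25,-0.079,0],"twist":[-2.9,-14.5,-24.4]},{"delta_pos":[-0.25,-0.079,0],"twist":[-2.9,-14.5,-24.4]},{"delta_pos":[-0.25,-0.079,0],"twist":[-2.9,-14.5,-24.4]},{"delta_pos":[-0.25,-0.079,0],"twist":[-2.9,-14.5,-24.4]},{"delta_pos":[-0.25,-0.079,0],"twist":[-2.9,-14.5,-24.4]},{"delta_pos":[-0.25,-0.079,0],"twist":[-2.9,-14.5,-24.4]},{"delta_pos":[-0.25,-0.079,0],"twist":[-2.9,-14.5,-24.4]}]'
python3 - <<'E'
from h import *
st();to(*case(-.04,.022),.022,86.9,tilt=-15)
c=cam('side');cv2.imwrite('pics/s6.png',cv2.resize(c['color'][80:280,200:460],None,fx=2,fy=2)[:,:,::-1])
E
```

```text
time: 26.52
tool_pos: [0.5698, 0.0193, 0.1436]
orientation: [0.085, 2.885, -0.018]
force: [-0.1, 0.8, -0.0]
grip_width: 0.0188
finger_force: 39.5
t 26.52 tcp [0.5698 0.0193 0.1436] rv [ 0.085  2.885 -0.018] F [-0.1  0.8 -0. ] w 0.0188 ff 39.5 q [-0.1   0.27 -0.56  0.49  0.01 -0.04]
delta_pos [0.0301, 0.0041, 0.1178] twist [-0.2, -0.3, -0.2] rows 2.9
```

View pics/s6.png

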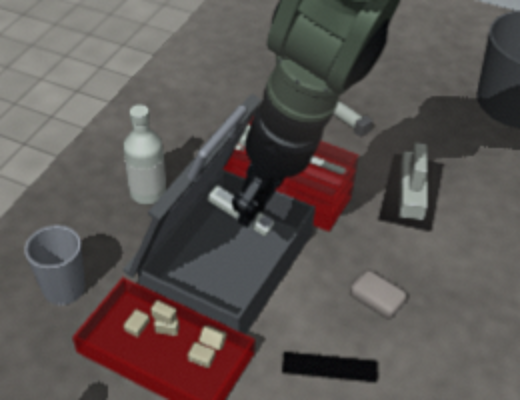

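```bash
python3 -m inch '[{"delta_pos":[-0.002,0.004,0.02],"twist":[0,0,0]},{"delta_pos":[0.004,0.004,0.05],"twist":[0,0,0]},{"delta_pos":[0.012,0.004,0.08],"twist":[0,0,0]},{"delta_pos":[0.018,0.004,0.1],"twist":[0,0,0]},{"delta_pos":[0.022,0.004,0.112],"twist":[0,0,0]},{"delta_pos":[0.024,0.004,0.118],"twist":[0,0,0]},{"delta_pos":[0.024,0.004,0.118],"twist":[0,0,0]},{"delta_pos":[0.024,0.004,0.118],"twist":[0,0,0]}]'
python3 -m inch '[{"delta_pos":[0,0,0],"twist":[0,0,0]},{"delta_pos":[0,0,0],"twist":[0,0,0]},{"delta_pos":[0,0,0],"twist":[0,0,0]},{"delta_pos":[-0.005,0,-0.02],"twist":[0,0,0]},{"delta_pos":[-0.015,0,-0.06],"twist":[0,0,0]},{"delta_pos":[-0.026,0,-0.1],"twist":[0,0,0]},{"delta_pos":[-0.037,0,-0.14],"twist":[0,0,0]},{"delta_pos":[-0.037,0,-0.14],"twist":[0,0,0]}]' 0.032
python3 - <<'E'
from h import *
st();lidang()
for n in ['scene','side']:
    c=cam(n);P=cloud(c)
    for k,p,z0 in [('b1',(.572,.349),.009),('nb',(.414,.307),.02),('tube',(.58,-.372),.012)]: print(n,k,rect(P,p,.058,z0,.04))
    if n=='side': cv2.imwrite('pics/s7.png',cv2.resize(c['color'][80:280,200:460],None,fx=2,fy=2)[:,:,::-1])
to(.557,.352,.2,76.8)
E
```

```text
time: 27.23
tool_pos: [0.5741, 0.026, 0.0243]
orientation: [0.077, 2.886, -0.016]
force: [-0.8, -0.4, 0.4]
grip_width: 0.0189
finger_force: 39.5
time: 27.9
tool_pos: [0.5814, 0.0253, 0.1793]
orientation: [0.078, 2.869, -0.017]
force: [1.3, 0.7, 0.9]
grip_width: 0.0319
finger_force: 0.0
t 27.9 tcp [0.5814 0.0253 0.1793] rv [ 0.078  2.869 -0.017] F [1.3 0.7 0.9] w 0.0319 ff 0.0 q [-0.09  0.24 -0.5   0.56  0.   -0.03]
side lid rad 1.233 off 0.003 561
scene lid rad 1.205 off -0.0083 3411
wrist lid rad 1.2 off -0.0003 3726
scene b1 [571.9, 347.7, 86.4, 18.6, -12.6, 14.1, 185]
scene nb [417.2, 305.5, 85.2, 29.3, 10.4, 26.8, 253]
scene tube [573.9, -368.2, 87.9, 31.3, -24.3, 21.8, 241]
side b1 [571.5, 350.4, 87.7, 21.3, -13.7, 14.7, 350]
side nb [413.2, 307.9, 86.4, 31.0, 11.8, 27.0, 555]
side tube [570.1, -367.7, 88.0, 33.6, -22.1, 22.5, 178]
delta_pos [0.0256, 0.3247, -0.0412] twist [1.0, 14.5, 10.0] rows 7.9
```

```bash
python3 -m inch '[{"delta_pos":[0.04,0,0],"twist":[0,0,0]},{"delta_pos":[0.08,0.03,0],"twist":[0,0,0]},{"delta_pos":[0.1,0.06,-0.01],"twist":[0,0,0]},{"delta_pos":[0.1,0.1,-0.02],"twist":[0,0,0]},{"delta_pos":[0.1,0.14,-0.02],"twist":[0,0,0]},{"delta_pos":[0.1,0.18,-0.03],"twist":[1,14.5,10]},{"delta_pos":[0.08,0.22,-0.03],"twist":[1,14.5,10]},{"delta_pos":[0.06,0.26,-0.04],"twist":[1,14.5,10]}]' 0.045
python3 - <<'E'
from h import *
st();to(.558,.352,.15,76.8)
E
```

```text
time: 28.82
tool_pos: [0.5163, 0.2828, 0.1867]
orientation: [-0.363, -3.115, 0.004]
force: [1.8, 0.4, 1.0]
grip_width: 0.045
finger_force: 0.0
t 28.82 tcp [0.5163 0.2828 0.1867] rv [-0.363 -3.115  0.004] F [1.8 0.4 1. ] w 0.045 ff 0.0 q [ 0.38  0.43 -0.15  0.99  0.    0.61]
delta_pos [-0.0249, 0.077, 0.0363] twist [-0.2, -0.3, -0.1] rows 2.1
```

```bash
python3 -m inch '[{"delta_pos":[-0.012,0.039,0.0],"twist":[0,0,0]},{"delta_pos":[-0.025,0.077,0.01],"twist":[0,0,0]},{"delta_pos":[-0.025,0.077,0.05],"twist":[0,0,0]},{"delta_pos":[-0.025,0.077,0.09],"twist":[0,0,0]},{"delta_pos":[-0.025,0.077,0.12],"twist":[0,0,0]},{"delta_pos":[-0.025,0.077,0.13],"twist":[0,0,0]},{"delta_pos":[-0.025,0.077,0.13],"twist":[0,0,0]},{"delta_pos":[-0.025,0.077,0.13],"twist":[0,0,0]}]'
python3 - <<'E'
from h import *
st();c=cam('wrist');P=cloud(c);print(rect(P,(.572,.349),.058,.009,.03));to(.558,.352,.004,76.8)
E
```

```text
time: 29.48
tool_pos: [0.5597, 0.3504, 0.0586]
orientation: [0.36, 3.12, -0.0]
force: [0.8, -0.2, 0.4]
grip_width: 0.045
finger_force: 0.0
t 29.48 tcp [0.5597 0.3504 0.0586] rv [ 0.36  3.12 -0.  ] F [ 0.8 -0.2  0.4] w 0.045 ff 0.0 q [ 0.45  0.67 -0.09  0.81 -0.    0.68]
[570.0, 348.3, 85.8, 20.0, -13.5, 14.1, 2912]
delta_pos [0.0033, 0.0002, 0.0563] twist [0.1, 0.2, 0.0] rows 1.4
```

```bash
python3 -m inch '[{"delta_pos":[0.003,-0.001,0.02],"twist":[0,0,0]},{"delta_pos":[0.003,-0.001,0.04],"twist":[0,0,0]},{"delta_pos":[0.003,-0.001,0.052],"twist":[0,0,0]},{"delta_pos":[0.003,-0.001,0.056],"twist":[0,0,0]},{"delta_pos":[0.003,-0.001,0.056],"twist":[0,0,0]}]'
python3 -m inch '[{"delta_pos":[0,0,0],"twist":[0,0,0]},{"delta_pos":[0,0,0],"twist":[0,0,0]},{"delta_pos":[0,0,0],"twist":[0,0,0]},{"delta_pos":[0,0,0],"twist":[0,0,0]},{"delta_pos":[0,0,0],"twist":[0,0,0]}]' 0 40
python3 -m inch '[{"delta_pos":[0,0,-0.03],"twist":[0,0,0]},{"delta_pos":[0,0,-0.07],"twist":[0,0,0]},{"delta_pos":[0,0,-0.11],"twist":[0,0,0]},{"delta_pos":[0,0,-0.14],"twist":[0,0,0]},{"delta_pos":[0.06,-0.06,-0.14],"twist":[0,0,0]},{"delta_pos":[0.1,-0.1,-0.14],"twist":[0,0,0]},{"delta_pos":[0.12,-0.13,-0.14],"twist":[0,0,0]},{"delta_pos":[0.12,-0.13,-0.14],"twist":[0,0,0]}]'
python3 - <<'E'
from h import *
st()
to(*case(-.1,-.022),.14,86.9,tilt=-15)
E
```

```text
time: 29.95
tool_pos: [0.5573, 0.3505, 0.0035]
orientation: [0.36, 3.118, 0.001]
force: [-0.7, 0.1, -0.1]
grip_width: 0.0453
finger_force: 0.0
time: 30.37
tool_pos: [0.5584, 0.3511, 0.0048]
orientation: [0.36, 3.116, 0.004]
force: [-0.3, -0.9, 5.9]
grip_width: 0.0189
finger_force: 40.4
time: 31.03
tool_pos: [0.417, 0.2565, 0.1429]
orientation: [0.359, 3.118, 0.001]
force: [0.1, -0.9, 0.2]
grip_width: 0.0186
finger_force: 39.6
t 31.03 tcp [0.417  0.2565 0.1429] rv [3.590e-01 3.118e+00 1.000e-03] F [ 0.1 -0.9  0.2] w 0.0186 ff 39.6 q [ 0.4   0.3  -0.48  0.79 -0.    0.63]
delta_pos [-0.1515, -0.2465, 0.0031] twist [-1.2, -14.8, -10.0] rows 6.9
```

```bash
python3 -m inch '[{"delta_pos":[-0.15,-0.246,0],"twist":[-1.2,-14.8,-10]},{"delta_pos":[-0.15,-0.246,0],"twist":[-1.2,-14.8,-10]},{"delta_pos":[-0.15,-0.246,0],"twist":[-1.2,-14.8,-10]},{"delta_pos":[-0.15,-0.246,0],"twist":[-1.2,-14.8,-10]},{"delta_pos":[-0.15,-0.246,0],"twist":[-1.2,-14.8,-10]},{"delta_pos":[-0.15,-0.246,0],"twist":[-1.2,-14.8,-10]},{"delta_pos":[-0.15,-0.246,0],"twist":[-1.2,-14.8,-10]},{"delta_pos":[-0.15,-0.246,0],"twist":[-1.2,-14.8,-10]}]'
python3 - <<'E'
from h import *
st();to(*case(-.034,-.022),.12,86.9,tilt=-15);to(*case(-.034,-.022),.024,86.9,tilt=-15)
E
```

```text
time: 31.7
tool_pos: [0.5119, -0.023, 0.1444]
orientation: [0.09, 2.874, -0.019]
force: [0.6, 0.8, -0.1]
grip_width: 0.0186
finger_force: 39.7
t 31.7 tcp [ 0.5119 -0.023   0.1444] rv [ 0.09   2.874 -0.019] F [ 0.6  0.8 -0.1] w 0.0186 ff 39.7 q [-0.21  0.17 -0.7   0.44  0.03 -0.14]
delta_pos [-0.0536, 0.0055, 0.0399] twist [-0.3, 0.3, -0.5] rows 1.6
delta_pos [-0.0284, 0.006, 0.1325] twist [-0.3, 0.3, -0.5] rows 3.3
```

```bash
python3 -m inch '[{"delta_pos":[-0.03,0.003,0.015],"twist":[0,0,0]},{"delta_pos":[-0.054,0.006,0.04],"twist":[0,0,0]},{"delta_pos":[-0.048,0.006,0.06],"twist":[0,0,0]},{"delta_pos":[-0.042,0.006,0.085],"twist":[0,0,0]},{"delta_pos":[-0.035,0.006,0.11],"twist":[0,0,0]},{"delta_pos":[-0.03,0.006,0.125],"twist":[0,0,0]},{"delta_pos":[-0.028,0.006,0.132],"twist":[0,0,0]},{"delta_pos":[-0.028,0.006,0.132],"twist":[0,0,0]}]'
python3 -m inch '[{"delta_pos":[0,0,0],"twist":[0,0,0]},{"delta_pos":[0,0,0],"twist":[0,0,0]},{"delta_pos":[0,0,0],"twist":[0,0,0]},{"delta_pos":[-0.005,0,-0.02],"twist":[0,0,0]},{"delta_pos":[-0.012,0,-0.05],"twist":[0,0,0]},{"delta_pos":[-0.02,0,-0.09],"twist":[0,0,0]},{"delta_pos":[0.01,0,-0.12],"twist":[0,0,0]},{"delta_pos":[0.05,0,-0.14],"twist":[0,0,0]}]' 0.03
python3 -m inch '[{"delta_pos":[0.03,0.03,0],"twist":[0,0,0]},{"delta_pos":[0.05,0.06,0],"twist":[0,0,0]},{"delta_pos":[0.05,0.1,0],"twist":[0,0,0]},{"delta_pos":[0.05,0.14,0],"twist":[0,0,0]},{"delta_pos":[0.05,0.18,0],"twist":[0,14.8,0]},{"delta_pos":[0.05,0.22,0],"twist":[0,14.8,0]},{"delta_pos":[0.05,0.26,0],"twist":[0,14.8,0]}]' 0.05
python3 - <<'E'
from h import *
st();lidang()
for n in ['scene','side']:
    c=cam(n);P=cloud(c)
    for k,p,z0 in [('nb',(.414,.307),.02),('tube',(.58,-.372),.012),('in',(.572,0.0),.09,)][:2]: print(n,k,rect(P,p,.058,z0,.04))
    if n=='scene': cv2.imwrite('pics/s7.png',cv2.resize(c['color'][80:280,200:460],None,fx=2,fy=2)[:,:,::-1])
to(.400,.304,.15,101)
E
```

```text
time: 32.37
tool_pos: [0.5695, -0.0134, 0.0214]
orientation: [0.078, 2.881, -0.012]
force: [0.1, -0.1, -0.1]
grip_width: 0.0186
finger_force: 39.6
time: 33.03
tool_pos: [0.4938, -0.0103, 0.1496]
orientation: [0.078, 2.868, -0.015]
force: [-0.2, 0.3, 0.5]
grip_width: 0.0302
finger_force: 0.0
time: 33.62
tool_pos: [0.4578, 0.2549, 0.1322]
orientation: [0.088, 3.14, -0.003]
force: [2.4, -0.7, 0.4]
grip_width: 0.0499
finger_force: 0.0
t 33.62 tcp [0.4578 0.2549 0.1322] rv [ 8.80e-02  3.14e+00 -3.00e-03] F [ 2.4 -0.7  0.4] w 0.0499 ff 0.0 q [ 0.37  0.37 -0.4   0.8  -0.    0.42]
side lid rad 1.299 off 0.0075 356
scene lid rad 1.23 off -0.0065 3663
scene nb [414.5, 305.2, 88.0, 29.7, 9.7, 26.9, 247]
scene tube [574.1, -368.8, 87.7, 31.0, -23.6, 22.0, 239]
side nb [413.2, 308.3, 86.6, 31.2, 11.6, 27.1, 555]
side tube None
delta_pos [0.0574, 0.0481, -0.0192] twist [-0.1, 0.2, -14.1] rows 2.0
```

View pics/s7.png

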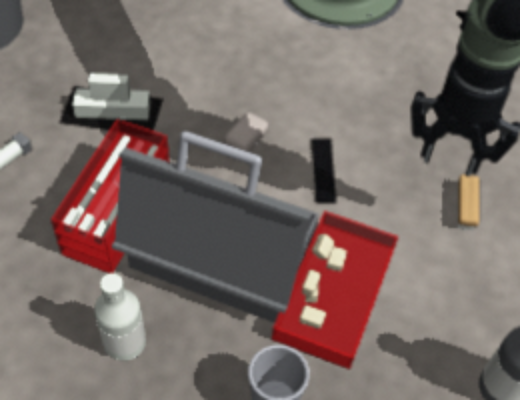

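```bash
python3 -m inch '[{"delta_pos":[0.028,0.024,0],"twist":[0,0,-14]},{"delta_pos":[0.056,0.048,0],"twist":[0,0,-14]},{"delta_pos":[0.056,0.048,0.03],"twist":[0,0,-14]},{"delta_pos":[0.056,0.048,0.06],"twist":[0,0,-14]},{"delta_pos":[0.056,0.048,0.072],"twist":[0,0,-14]},{"delta_pos":[0.056,0.048,0.072],"twist":[0,0,-14]},{"delta_pos":[0.056,0.048,0.072],"twist":[0,0,-14]},{"delta_pos":[0.056,0.048,0.072],"twist":[0,0,-14]}]'
python3 - <<'E'
from h import *
st();c=cam('wrist');P=cloud(c);print(rect(P,(.414,.3065),.058,.02,.035));to(.4015,.304,.008,100.8)
E
```

```text
time: 34.53
tool_pos: [0.4031, 0.3033, 0.0599]
orientation: [-0.295, 3.123, -0.002]
force: [0.1, 1.0, -0.5]
grip_width: 0.0503
finger_force: 0.0
t 34.53 tcp [0.4031 0.3033 0.0599] rv [-2.950e-01  3.123e+00 -2.000e-03] F [ 0.1  1.  -0.5] w 0.0503 ff 0.0 q [ 0.5   0.43 -0.54  0.6  -0.    0.31]
[412.9, 305.5, 85.7, 30.1, 10.4, 26.7, 4800]
delta_pos [0.0021, 0.0008, 0.0521] twist [-0.1, 0.3, -0.0] rows 1.3
```

```bash
python3 -m inch '[{"delta_pos":[0.002,0,0.02],"twist":[0,0,0]},{"delta_pos":[0.002,0,0.04],"twist":[0,0,0]},{"delta_pos":[0.002,0,0.05],"twist":[0,0,0]},{"delta_pos":[0.002,0,0.052],"twist":[0,0,0]},{"delta_pos":[0.002,0,0.052],"twist":[0,0,0]}]'
python3 -m inch '[{"delta_pos":[0,0,0],"twist":[0,0,0]},{"delta_pos":[0,0,0],"twist":[0,0,0]},{"delta_pos":[0,0,0],"twist":[0,0,0]},{"delta_pos":[0,0,0],"twist":[0,0,0]},{"delta_pos":[0,0,0],"twist":[0,0,0]}]' 0 40
python3 -m inch '[{"delta_pos":[0,0,-0.03],"twist":[0,0,0]},{"delta_pos":[0,0,-0.07],"twist":[0,0,0]},{"delta_pos":[0,0,-0.11],"twist":[0,0,0]},{"delta_pos":[0,0,-0.15],"twist":[0,0,0]},{"delta_pos":[0,0,-0.15],"twist":[0,0,0]},{"delta_pos":[0,0,-0.15],"twist":[0,0,0]}]'
python3 - <<'E'
from h import *
st()
to(*case(-.1,.073),.15,86.9,tilt=-15)
E
```

```text
time: 35.0
tool_pos: [0.4005, 0.3032, 0.0067]
orientation: [-0.297, 3.125, -0.003]
force: [-0.4, 0.4, 1.1]
grip_width: 0.0501
finger_force: 0.0
time: 35.42
tool_pos: [0.4015, 0.3039, 0.0078]
orientation: [-0.297, 3.122, -0.001]
force: [0.1, -0.9, 6.3]
grip_width: 0.029
finger_force: 40.6
time: 35.92
tool_pos: [0.4019, 0.3047, 0.1594]
orientation: [-0.297, 3.119, 0.001]
force: [-0.3, -0.1, -1.0]
grip_width: 0.0292
finger_force: 40.0
t 35.92 tcp [0.4019 0.3047 0.1594] rv [-2.970e-01  3.119e+00  1.000e-03] F [-0.3 -0.1 -1. ] w 0.0292 ff 40.0 q [ 0.5   0.3  -0.43  0.83 -0.    0.31]
delta_pos [-0.0666, -0.2448, 0.01] twist [2.0, -14.4, 13.9] rows 6.1
```

```bash
python3 -m inch '[{"delta_pos":[-0.066,-0.245,0],"twist":[2,-14.4,13.9]},{"delta_pos":[-0.066,-0.245,0],"twist":[2,-14.4,13.9]},{"delta_pos":[-0.066,-0.245,0],"twist":[2,-14.4,13.9]},{"delta_pos":[-0.066,-0.245,0],"twist":[2,-14.4,13.9]},{"delta_pos":[-0.066,-0.245,0],"twist":[2,-14.4,13.9]},{"delta_pos":[-0.066,-0.245,0],"twist":[2,-14.4,13.9]},{"delta_pos":[-0.066,-0.245,0],"twist":[2,-14.4,13.9]},{"delta_pos":[-0.066,-0.245,0],"twist":[2,-14.4,13.9]}]'
python3 - <<'E'
from h import *
st();to(*case(-.034,.073),.12,86.9,tilt=-15);to(*case(-.034,.073),.03,86.9,tilt=-15)
E
```

```text
time: 36.58
tool_pos: [0.5108, 0.0729, 0.1558]
orientation: [0.085, 2.886, -0.019]
force: [-0.7, 0.8, -0.4]
grip_width: 0.029
finger_force: 40.2
t 36.58 tcp [0.5108 0.0729 0.1558] rv [ 0.085  2.886 -0.019] F [-0.7  0.8 -0.4] w 0.029 ff 40.2 q [ 0.01  0.17 -0.66  0.49 -0.02  0.07]
delta_pos [-0.0573, 0.0048, 0.0519] twist [-0.3, -0.4, -0.3] rows 1.9
delta_pos [-0.0347, 0.0053, 0.139] twist [-0.3, -0.4, -0.3] rows 3.4
```

```bash
python3 -m inch '[{"delta_pos":[-0.03,0,0.02],"twist":[0,0,0]},{"delta_pos":[-0.057,0,0.045],"twist":[0,0,0]},{"delta_pos":[-0.052,0,0.07],"twist":[0,0,0]},{"delta_pos":[-0.046,0,0.095],"twist":[0,0,0]},{"delta_pos":[-0.039,0,0.12],"twist":[0,0,0]},{"delta_pos":[-0.035,0,0.137],"twist":[0,0,0]},{"delta_pos":[-0.035,0,0.137],"twist":[0,0,0]},{"delta_pos":[-0.035,0,0.137],"twist":[0,0,0]}]'
python3 -m inch '[{"delta_pos":[0,0,0],"twist":[0,0,0]},{"delta_pos":[0,0,0],"twist":[0,0,0]},{"delta_pos":[0,0,0],"twist":[0,0,0]},{"delta_pos":[-0.005,0,-0.02],"twist":[0,0,0]},{"delta_pos":[-0.012,0,-0.05],"twist":[0,0,0]},{"delta_pos":[-0.02,0,-0.09],"twist":[0,0,0]},{"delta_pos":[0.01,0,-0.13],"twist":[0,0,0]},{"delta_pos":[0.05,0,-0.16],"twist":[0,0,0]}]' 0.038
python3 -m inch '[{"delta_pos":[0.03,0,-0.03],"twist":[0,0,0]},{"delta_pos":[0.06,-0.02,-0.03],"twist":[0,0,0]},{"delta_pos":[0.08,-0.06,-0.03],"twist":[0,0,0]},{"delta_pos":[0.08,-0.1,-0.03],"twist":[0,14.8,0]},{"delta_pos":[0.08,-0.14,-0.03],"twist":[0,14.8,0]},{"delta_pos":[0.08,-0.18,-0.03],"twist":[0,14.8,0]},{"delta_pos":[0.08,-0.22,-0.03],"twist":[0,14.8,0]},{"delta_pos":[0.08,-0.26,-0.03],"twist":[0,14.8,0]}]' 0.05
python3 - <<'E'
from h import *
st();lidang()
for n in ['scene','side']:
    c=cam(n);P=cloud(c)
    print(n,'tube',rect(P,(.574,-.3685),.058,.012,.04),spot_in(n,'tube')[:1])
    if n=='side': cv2.imwrite('pics/s8.png',cv2.resize(c['color'][80:280,200:460],None,fx=2.5,fy=2.5)[:,:,::-1])
    a=np.radians(-23.5)
to(.562,-.363,.2,66.5)
E
```

```text
time: 37.25
tool_pos: [0.5771, 0.0725, 0.0315]
orientation: [0.075, 2.889, -0.017]
force: [-0.2, -0.6, -0.7]
grip_width: 0.0289
finger_force: 40.3
time: 37.92
tool_pos: [0.5086, 0.0762, 0.1739]
orientation: [0.078, 2.876, -0.017]
force: [-0.1, 0.6, 1.7]
grip_width: 0.0379
finger_force: 0.0
time: 38.58
tool_pos: [0.4065, -0.1807, 0.1799]
orientation: [-0.084, -3.139, 0.009]
force: [2.1, -0.0, -0.5]
grip_width: 0.0498
finger_force: 0.0
t 38.58 tcp [ 0.4065 -0.1807  0.1799] rv [-0.084 -3.139  0.009] F [ 2.1 -0.  -0.5] w 0.0498 ff 0.0 q [-0.58  0.18 -0.53  0.86 -0.01 -0.53]
side lid rad 1.261 off 0.0052 718
scene lid rad 1.228 off -0.0066 3652
scene tube [573.5, -370.2, 89.3, 30.1, -23.9, 22.2, 233] [{'location': [0.315, 0.3967], 'p': 0.57}]
side tube [571.0, -366.8, 87.5, 34.3, -26.3, 22.8, 183] [{'location': [0.5908, 0.34], 'p': 0.59}]
delta_pos [-0.1652, -0.1771, -0.0201] twist [-0.3, -0.1, 20.5] rows 5.8
```

View pics/s8.png

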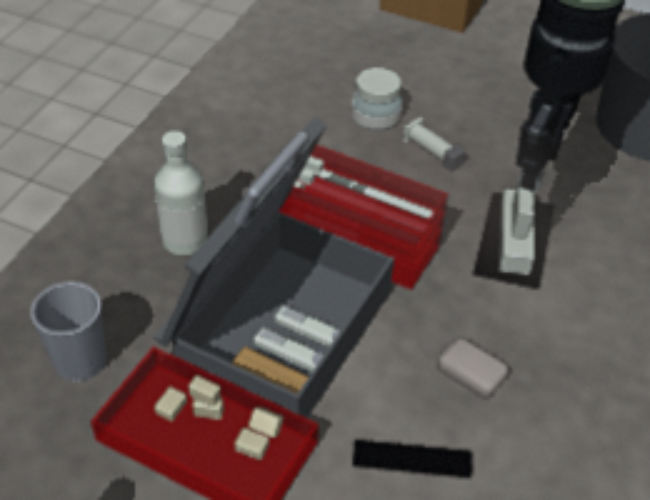

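```bash
python3 -m inch '[{"delta_pos":[-0.165,-0.177,0],"twist":[0,0,21]},{"delta_pos":[-0.165,-0.177,0],"twist":[0,0,21]},{"delta_pos":[-0.165,-0.177,0],"twist":[0,0,21]},{"delta_pos":[-0.165,-0.177,0],"twist":[0,0,21]},{"delta_pos":[-0.165,-0.177,0],"twist":[0,0,21]},{"delta_pos":[-0.165,-0.177,0],"twist":[0,0,21]},{"delta_pos":[-0.165,-0.177,0.04],"twist":[0,0,21]},{"delta_pos":[-0.165,-0.177,0.08],"twist":[0,0,21]}]'
python3 -m inch '[{"delta_pos":[0,0,0.02],"twist":[0,0,0]},{"delta_pos":[0,0,0.03],"twist":[0,0,0]},{"delta_pos":[0,0,0.03],"twist":[0,0,0]},{"delta_pos":[0,0,0.03],"twist":[0,0,0]}]'
python3 - <<'E'
from h import *
st();c=cam('wrist');P=cloud(c);print(rect(P,(.573,-.3685),.058,.016,.04),rect(P,(.573,-.3685),.058,.012,.04),rect(P,(.573,-.3685),.058,.0,.04));to(.563,-.3645,.004,66)
E
```

```text
time: 39.6
tool_pos: [0.5664, -0.3672, 0.1021]
orientation: [0.652, 3.065, -0.015]
force: [-0.4, -0.3, -2.1]
grip_width: 0.0503
finger_force: 0.0
time: 39.93
tool_pos: [0.5622, -0.3644, 0.0705]
orientation: [-0.654, -3.072, 0.009]
force: [0.6, 0.2, 0.7]
grip_width: 0.0502
finger_force: 0.0
t 39.93 tcp [ 0.5622 -0.3644  0.0705] rv [-0.654 -3.072  0.009] F [0.6 0.2 0.7] w 0.0502 ff 0.0 q [-0.68  0.67 -0.05  0.84 -0.01 -0.26]
[572.1, -370.9, 87.8, 29.3, -23.3, 24.3, 3655] [572.1, -370.9, 87.8, 29.3, -23.3, 24.2, 3767] [571.8, -367.8, 115.4, 113.0, 64.9, 1.0, 8844]
delta_pos [0.0003, 0.0012, 0.0676] twist [-0.4, 0.2, -0.1] rows 1.6
```

```bash
python3 -m inch '[{"delta_pos":[0,-0.001,0.02],"twist":[0,0,-0.5]},{"delta_pos":[0,-0.001,0.04],"twist":[0,0,-0.5]},{"delta_pos":[0,-0.001,0.06],"twist":[0,0,-0.5]},{"delta_pos":[0,-0.001,0.067],"twist":[0,0,-0.5]},{"delta_pos":[0,-0.001,0.067],"twist":[0,0,-0.5]}]'
python3 -m inch '[{"delta_pos":[0,0,0],"twist":[0,0,0]},{"delta_pos":[0,0,0],"twist":[0,0,0]},{"delta_pos":[0,0,0],"twist":[0,0,0]},{"delta_pos":[0,0,0],"twist":[0,0,0]},{"delta_pos":[0,0,0],"twist":[0,0,0]}]' 0 40
python3 -m inch '[{"delta_pos":[0,0,-0.03],"twist":[0,0,0]},{"delta_pos":[0,0,-0.07],"twist":[0,0,0]},{"delta_pos":[0,0,-0.11],"twist":[0,0,0]},{"delta_pos":[0,0,-0.15],"twist":[0,0,0]},{"delta_pos":[0.04,0,-0.18],"twist":[0,0,0]},{"delta_pos":[0.08,0,-0.18],"twist":[0,0,0]},{"delta_pos":[0.11,0,-0.18],"twist":[0,0,0]},{"delta_pos":[0.11,0,-0.18],"twist":[0,0,0]}]'
python3 - <<'E'
from h import *
st()
to(*case(-.1,-.068),.18,86.9,tilt=-15)
E
```

```text
time: 40.4
tool_pos: [0.5607, -0.3663, 0.0027]
orientation: [-0.642, -3.073, 0.008]
force: [-0.3, 0.2, -0.4]
grip_width: 0.0501
finger_force: 0.0
time: 40.82
tool_pos: [0.5622, -0.3678, 0.005]
orientation: [0.643, 3.073, -0.011]
force: [-0.4, 0.6, 6.7]
grip_width: 0.0222
finger_force: 39.6
time: 41.48
tool_pos: [0.4533, -0.3168, 0.1823]
orientation: [-0.643, -3.066, 0.003]
force: [-1.0, 0.7, -1.9]
grip_width: 0.0226
finger_force: 39.3
t 41.48 tcp [ 0.4533 -0.3168  0.1823] rv [-6.430e-01 -3.066e+00  3.000e-03] F [-1.   0.7 -1.9] w 0.0226 ff 39.3 q [-0.74  0.37 -0.25  0.95 -0.01 -0.33]
delta_pos [0.0534, 0.2527, 0.0018] twist [-2.7, -15.4, -20.5] rows 6.2
```

```bash
python3 -m inch '[{"delta_pos":[0.053,0.253,0],"twist":[-2.7,-15.4,-20.5]},{"delta_pos":[0.053,0.253,0],"twist":[-2.7,-15.4,-20.5]},{"delta_pos":[0.053,0.253,0],"twist":[-2.7,-15.4,-20.5]},{"delta_pos":[0.053,0.253,0],"twist":[-2.7,-15.4,-20.5]},{"delta_pos":[0.053,0.253,0],"twist":[-2.7,-15.4,-20.5]},{"delta_pos":[0.053,0.253,0],"twist":[-2.7,-15.4,-20.5]},{"delta_pos":[0.053,0.253,0],"twist":[-2.7,-15.4,-20.5]},{"delta_pos":[0.053,0.253,0],"twist":[-2.7,-15.4,-20.5]}]'
python3 - <<'E'
from h import *
st();to(*case(-.034,-.068),.13,86.9,tilt=-15);to(*case(-.034,-.068),.03,86.9,tilt=-15)
E
```

```text
time: 42.15
tool_pos: [0.5135, -0.0659, 0.1818]
orientation: [0.067, 2.871, -0.019]
force: [-0.3, -0.8, -1.0]
grip_width: 0.0225
finger_force: 39.5
t 42.15 tcp [ 0.5135 -0.0659  0.1818] rv [ 0.067  2.871 -0.019] F [-0.3 -0.8 -1. ] w 0.0225 ff 39.5 q [-0.31  0.12 -0.64  0.55  0.06 -0.25]
delta_pos [-0.0425, 0.0016, 0.0655] twist [-0.2, 0.5, 0.5] rows 1.9
delta_pos [-0.0158, 0.0023, 0.1618] twist [-0.2, 0.5, 0.5] rows 3.9
```

```bash
python3 -m inch '[{"delta_pos":[-0.025,0,0.02],"twist":[0,0,0]},{"delta_pos":[-0.05,0,0.045],"twist":[0,0,0]},{"delta_pos":[-0.045,0,0.07],"twist":[0,0,0]},{"delta_pos":[-0.038,0,0.095],"twist":[0,0,0]},{"delta_pos":[-0.031,0,0.12],"twist":[0,0,0]},{"delta_pos":[-0.025,0,0.145],"twist":[0,0,0]},{"delta_pos":[-0.02,0,0.16],"twist":[0,0,0]},{"delta_pos":[-0.02,0,0.16],"twist":[0,0,0]}]'
python3 -m inch '[{"delta_pos":[0,0,0],"twist":[0,0,0]},{"delta_pos":[0,0,0],"twist":[0,0,0]},{"delta_pos":[0,0,0],"twist":[0,0,0]},{"delta_pos":[-0.005,0,-0.02],"twist":[0,0,0]},{"delta_pos":[-0.012,0,-0.05],"twist":[0,0,0]},{"delta_pos":[-0.02,0,-0.09],"twist":[0,0,0]},{"delta_pos":[0.01,0,-0.13],"twist":[0,0,0]},{"delta_pos":[0.05,0,-0.16],"twist":[0,0,0]}]' 0.034
python3 -m inch '[{"delta_pos":[0.03,0,-0.03],"twist":[0,0,0]},{"delta_pos":[0.06,0,-0.05],"twist":[0,0,0]},{"delta_pos":[0.1,0,-0.05],"twist":[0,0,0]},{"delta_pos":[0.13,0,-0.05],"twist":[0,0,0]},{"delta_pos":[0.13,0,-0.05],"twist":[0,0,0]},{"delta_pos":[0.13,0,-0.05],"twist":[0,0,0]}]'
python3 - <<'E'
from h import *
st();lidang()
c=cam('side');save(c,'s9f');P=cloud(c);cv2.imwrite('pics/s9.png',cv2.resize(c['color'][80:280,200:460],None,fx=3,fy=3)[:,:,::-1])
d=P-np.array([.6095,-.0014,0]);x=d[...,0]*.9985-d[...,1]*.054;y=d[...,0]*.054+d[...,1]*.9985
m=(abs(x)<.066)&(abs(y)<.1)&(P[...,2]<.06)&(c['color'].max(-1)>120);print('inside max z',np.nanmax(P[m][:,2]),np.nanpercentile(P[m][:,2],[50,95]))
c=cam('scene');P=cloud(c)
for q,p,z0,z1,r in [('rib',(.4235,-.257),.068,.085,.05),('blade',(.4235,-.257),.026,.037,.066),('pad',(.426,-.2585),.001,.008,.1)]: print(q,rect(P,p,r,z0,z1,c['color'].astype(int).sum(-1)<120 if q=='pad' else None))
E
```

```text
time: 42.82
tool_pos: [0.572, -0.0741, 0.0285]
orientation: [0.078, 2.878, -0.019]
force: [-0.6, 0.3, -0.6]
grip_width: 0.0226
finger_force: 39.5
time: 43.48
tool_pos: [0.5034, -0.0695, 0.1724]
orientation: [0.072, 2.861, -0.025]
force: [-0.6, -0.7, 1.5]
grip_width: 0.034
finger_force: 0.0
time: 43.98
tool_pos: [0.3602, -0.0607, 0.1812]
orientation: [0.076, 2.869, -0.022]
force: [0.2, -0.2, 0.5]
grip_width: 0.034
finger_force: 0.0
t 43.98 tcp [ 0.3602 -0.0607  0.1812] rv [ 0.076  2.869 -0.022] F [ 0.2 -0.2  0.5] w 0.034 ff 0.0 q [-0.45 -0.18 -0.93  0.57  0.1  -0.39]
side lid rad 1.26 off 0.0051 715
scene lid rad 1.228 off -0.0067 3645
wrist lid rad 1.209 off 0.0005 859
inside max z 0.0339830347680633 [0.0209262  0.03226961]
rib [425.2, -257.4, 59.1, 22.2, -71.4, 75.7, 119]
blade [427.1, -257.4, 117.5, 40.7, -74.6, 32.6, 248]
pad [427.2, -261.2, 147.9, 73.6, -77.8, 3.8, 187]
```

View pics/s9.png

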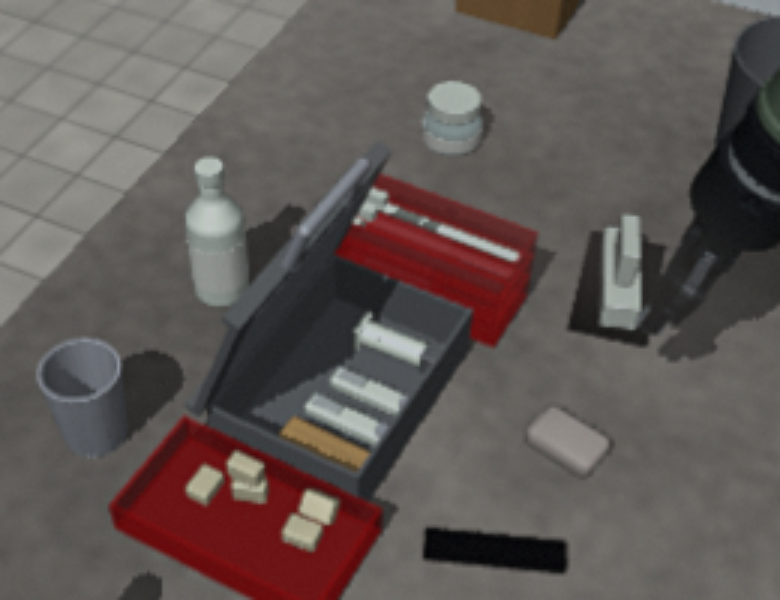

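```bash
python3 -m inch '[{"delta_pos":[0,0,-0.02],"twist":[0,0,0]},{"delta_pos":[0,0,-0.03],"twist":[0,0,0]},{"delta_pos":[0,0,-0.03],"twist":[0,0,0]},{"delta_pos":[0,0,-0.03],"twist":[0,0,0]},{"delta_pos":[0,0,-0.03],"twist":[0,0,0]}]'
python3 -c "from cell import *; print(job_done())"
```

```text
time: 44.65
tool_pos: [0.3532, -0.06, 0.2087]
orientation: [0.074, 2.872, -0.02]
force: [0.4, -0.1, 0.1]
grip_width: 0.0338
finger_force: 0.0
the job is handed in; nothing more can be done
None
```

I've handed the job in (the call returned no verdict): all five scraps are in the tray, the lid stands at about 1.23 rad, the two toothbrushes, tube and nail brush lie in the case, and the scraper is back on its pad.

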